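# Put away the bonsai tools and whetstones after sharpening

### The arm

A 6-joint arm with a two-finger parallel gripper is mounted at the origin on the work surface. World frame = base frame: x ahead of the robot, y to its left, z up, the work surface at z = 0. Lengths are in mm, angles in rad, forces in N, time in s.
With the tool pointing down it reaches from about 350 to 950 mm from the base axis. Payload 17.4 kg.
Tool frame: the origin (TCP) lies at the very end of the fingers, on their centre line; the grasp point (between the pads) lies 19 mm behind it; z points along the fingers, y is the line along which they close (so a half turn about z gives the same grasp; the last joint's range is limited). The gripper opens to 93 mm and grips with 3 to 60 N. Pads are 15 mm wide; open, the fingers measure 128 mm over their backs; the gripper's body (75 mm by 188 mm) begins 65 mm behind the grasp point.
Start: joints at [1.163, 0.116, 1.442, -0, 1.584, -0.038], TCP at [243.973, 629.372, 218.646] pointing down, gripper open.
Joint ranges: [-2.83, 2.83], [-0.83, 2.19], [0.07, 2.5], [-1.14, 4.28], [0.01, 3], [-2.97, 2.97]. Speed limits (rad/s): [1.89, 1.89, 2.22, 3.14, 3.14, 3.14].

### API

Orientations are given as a rotation vector (axis times angle).
In Python, from cell import readout, viewer, ticket gives the robot as it stands.
- The arm moves only by the shell command python3 -m inch 'ROWS'. ROWS is JSON, a list of rows, each a list of 5 numbers: the opening, from 0 (shut) to 1 (fully open), then the shift along the tool's x, y, z in cm, then the turn about the tool's z in rad. In form: [[grip, dx, dy, dz, twist], ...]. A call has 1 to 5 rows; each row shifts and turns the commanded pose from where the row before left it, along the tool's axes as they then stand; what a row does not reach is not made up. A row lasts 1/12 s, in which the tool goes at most 41.7 mm and 7.16 degrees, less where a joint would pass 70% of its speed; a pose out of reach is approached as far as the arm can. A call is refused whole if a number of a shift passes 4.17 or a number of a turn 0.125, either way. A call with a gripper value outside its range is refused whole. The fingers move at their own pace and stop on an object; the grip force is fixed at half the most. Time passes only in rows, so rows that do not move let the fingers close. It gives the time, the measured TCP pose, the force, the opening and the grip force at its end, in the units of the state.
- readout.get_state(): the state, without advancing time (a new reading comes with each control period).
- viewer.read_camera(name): name is "side" or "top" or "wrist"; returns a dict with "pixels" (480x640x3 uint8, red, green, blue), "intrinsics" (3x3 intrinsics, pixels), "world_from_camera" (4x4, takes a point from camera to world coordinates); the wrist camera has in their place "tool_from_camera" (4x4, takes a point from camera to tool coordinates, whose origin is the TCP and whose axes are the flange's). Camera axes: x right, y down, z forward; pixel columns grow to the right and rows downward; lengths in mm; the calibration is good to about 2 mm. A picture is of the moment at which its call begins: read the wrist's pose just before it. There is no depth.
- ticket.hand_in(): hands the job in; it is judged then, once.
The state is a dict: "time_s": time; "q": joint angles; "joint_vel": joint speeds; "tau": joint torques, N m; "position": TCP position; "orientation": TCP orientation; "contact_force": force on the tool from outside, world axes, zero at the start; "wrist_torque": the same for the moment, N m; "grip_width": opening from 0.0 (shut) to 1.0 (fully open); "finger_force": force on a finger pad.
Only numpy, scipy, OpenCV 4.12 (cv2) and the standard library are available. Lean on these libraries where they do the work, as an engineer would, in place of code of your own. Each camera call takes 0.05 s, during which the arm holds its last target. There are 200 camera calls.

### The job

The sharpening is finished, so clear the bench: lay the loose scissors in the tray that already holds scissors and the loose branch cutter in the tray that already holds pliers, each flat on the tray's floor and lengthways beside the tool lying there, without shifting that tool. Put both whetstones flat into the wooden stone box, the big one in its long bay and the small one in its short bay, and then put the lid on the box so that it sits fully home. Set everything down rather than dropping it: the edges are fresh and the stones chip.

Things in the scene. Friction and masses are not known exactly. Their poses are not given: they have to be found in the camera images.
- scissors: Loose slender steel scissors, closed, with two long finger loops, 188 long, 55 wide over the loops, 7 to 8 thick; long axis its x, z up. Origin at underside of the two parallel shanks: blade tips at x = +100 mm, pivot +20, loops -34 to -88. Grip across the shanks: 17 wide together, 7 high, x = -30 to +10.
- cutter: Loose steel branch cutter, pliers-like: blunt rounded head, two open curved handles, no loops; 179 long, 53 wide over the handles; long axis its x, z up. Origin at underside of the neck: head to x = +79 mm (12 high, 27 wide), handles (9 thick) back to -100. Grip across the neck: 20 wide, 10 high, x = -10 to +20.
- big_stone: The larger loose whetstone, a plain grey block 80 x 36 x 20 high mm (x, y, z). Origin: centre of its underside.
- small_stone: The smaller loose whetstone, a plain grey block 50 x 22 x 14 high mm (x, y, z). Origin: centre of its underside.
- lid: Loose wooden lid of the stone box: plate 190 (x) x 96 (y) x 7 mm; under it a locating panel 160 x 66 x 4, on which it stands; on top a grip bar 70 long (along x), 16 wide, from z = 11 to 33. Origin: centre of the panel's underside; the plate's underside is at z = 4. Fits either way round.
- scissors_tray: Shallow black tray, fixed to the bench, 142 (its x) x 232 (its y, lengthways) x 22 high mm; walls and floor 4 thick: inside 134 x 224, floor 4 above the bench. Origin: centre of the underside. A pair of scissors (tray_shears) lies along its +x half; the other half is free.
- pliers_tray: Shallow black tray, fixed to the bench, 142 (its x) x 232 (its y, lengthways) x 22 high mm; walls and floor 4 thick: inside 134 x 224, floor 4 above the bench. Origin: centre of the underside. A pair of pliers (tray_pliers) lies along its -x half; the other half is free.
- stone_box: Open wooden box, fixed, 92 (its x) x 186 (its y) x 36 high mm. Origin: centre of underside. Walls 7, floor 6 thick; inside 78 x 172, 30 deep. A divider at y = +12 to +18, its top at z = 26, parts the long bay (98, centre y = -37) from the short bay (68, centre y = +52). Lid home: its panel drops inside the walls with 6 mm play all round, lid origin at z = 32 here.
- tray_shears: Short steel scissors with wide round loops, loose, already lying along scissors_tray, to be left there: 148 long, 57 wide over the loops, 8 high mm. Origin: underside of the shanks, about 34 mm from the tray's long middle line, to its +x.
- tray_pliers: Steel long-nosed pliers, loose, already lying along pliers_tray, to be left there: 181 long, 49 wide over the handles, 12 high mm. Origin: underside of the neck, about 35 mm from the tray's long middle line, to its -x.

How it is judged:
By the outcome, as a careful person would: the job done as asked, in the order asked, and still so for the second after the job is handed in, with the robot touching nothing.
It also fails if it takes over 136 s, if anything falls off the work surface, if the arm or the gripper's body presses on something with over 40 N, if the wrist force passes 120 N, or if a joint passes its speed limit or range.

## Working session

There is one attempt and no reset: what is moved stays moved. The work goes in short steps, Python scripts to look and compute and a shell command to move; the robot and the scene stay as the last step left them, time stands still between calls to the robot, and variables do not carry over. Pictures are saved under pics/ and viewed, at most 16 in all, crops included, and the job is handed in when it is done.

```bash
mkdir -p pics; ls; python3 - <<'E'
from cell import readout, viewer
import cv2,numpy as np,pickle
s=readout.get_state();print(s)
d={}
for n in("top","side","wrist"):
    c=viewer.read_camera(n);d[n]=c
    cv2.imwrite(f"pics/{n}0.png",c["pixels"][:,:,::-1]);print(n,{k:np.round(v,3).tolist() for k,v in c.items() if k!="pixels"})
pickle.dump(d,open("cams.pkl","wb"))
E
```

```text
pics
{'time_s': 0.0, 'q': array([ 1.16322152e+00,  1.16473835e-01,  1.44228766e+00, -4.20990186e-06,
        1.58399092e+00, -3.77825867e-02]), 'joint_vel': array([-7.00499851e-05,  5.79531402e-04,  8.60900734e-04,  1.17240049e-03,
        5.70733566e-04, -4.88785745e-04]), 'tau': array([-2.34803956e-03, -7.21315527e+01, -6.22571039e+01,  7.78286811e-02,
        2.42354383e-02, -1.41211631e-04]), 'position': array([243.8741213 , 629.17746186, 217.89946945]), 'orientation': array([-5.77517928e-01, -3.08779709e+00,  1.77807694e-03]), 'contact_force': array([-0.7577069 , -0.03469806, -0.00821776]), 'wrist_torque': array([-0.01200309,  0.00943658,  0.01041691]), 'finger_force': 0.0, 'grip_width': 1.0040030344158282}
top {'intrinsics': [[545.145, 0.0, 310.39], [0.0, 545.145, 243.08], [0.0, 0.0, 1.0]], 'world_from_camera': [[0.017, -0.99, 0.139, 376.35], [-1.0, -0.018, -0.002, -16.142], [0.005, -0.139, -0.99, 1023.135], [0.0, 0.0, 0.0, 1.0]]}
side {'intrinsics': [[564.159, 0.0, 322.001], [0.0, 564.159, 236.49], [0.0, 0.0, 1.0]], 'world_from_camera': [[0.702, -0.496, 0.512, -90.522], [-0.713, -0.485, 0.507, -610.055], [-0.003, -0.721, -0.693, 865.164], [0.0, 0.0, 0.0, 1.0]]}
wrist {'intrinsics': [[424.178, 0.0, 316.762], [0.0, 424.178, 235.324], [0.0, 0.0, 1.0]], 'tool_from_camera': [[0.0, -0.971, -0.239, 64.978], [1.0, 0.0, 0.001, 0.504], [-0.001, -0.239, 0.971, -166.452], [0.0, 0.0, 0.0, 1.0]]}
```

View pics/top0.png

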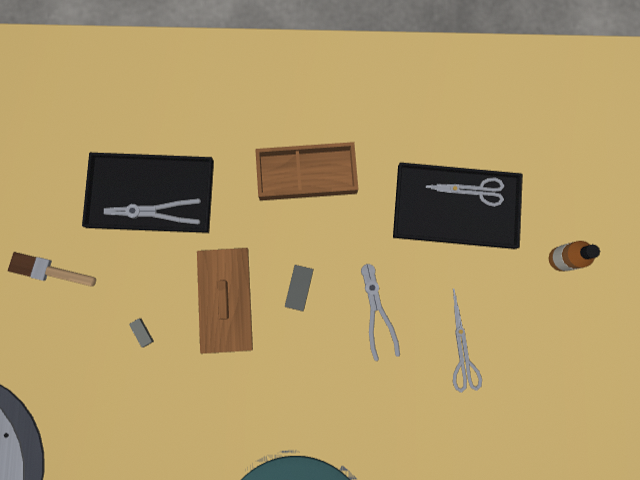

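View pics/side0.png

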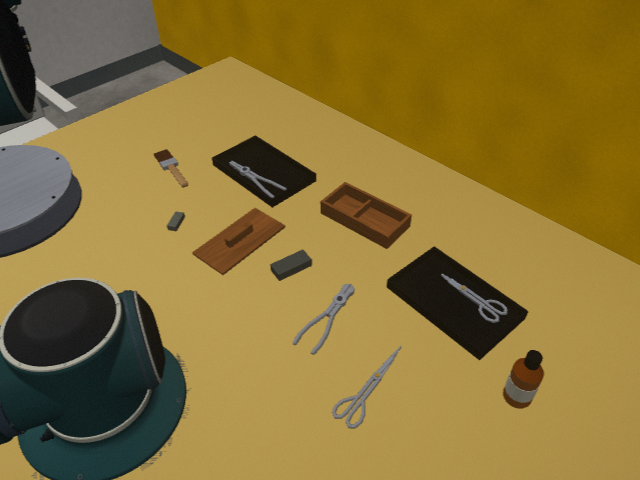

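The top view shows every item clear of the others:
- Pliers tray at about (148,192), stone box (306,171) and scissors tray (458,205).
- Lid (225,300), small stone (141,333) and big stone (299,288).
- Cutter head (368,268) and handles to (387,358).
- Scissors tip (454,290) and loops to (467,390).
- A brush and a bottle, to be left alone.

The side view agrees.

```bash
cat > h.py <<'E'
import numpy as np,cv2,pickle
def cam(n): return pickle.load(open("cams.pkl","rb"))[n]
def ray(c,u,v,z,T=None):
    K=c["intrinsics"];T=c["world_from_camera"] if T is None else T
    d=T[:3,:3]@np.linalg.solve(K,[u,v,1.]);o=T[:3,3];return o+d*(z-o[2])/d[2]
def proj(c,P,T=None):
    T=c["world_from_camera"] if T is None else T
    p=(np.atleast_2d(P)-T[:3,3])@T[:3,:3]@c["intrinsics"].T;return p[:,:2]/p[:,2:]
E
python3 - <<'E'
from h import *
for n in("top","side"):
    c=cam(n);im=c["pixels"];b=cv2.cvtColor(im,cv2.COLOR_RGB2HSV).astype(int)
    m=(~((b[:,:,0]>17)&(b[:,:,0]<27)&(b[:,:,1]>85)&(b[:,:,2]>120))).astype(np.uint8)
    m=cv2.morphologyEx(m,cv2.MORPH_OPEN,np.ones((2,2)))
    k,l,st,ce=cv2.connectedComponentsWithStats(m)
    for i in range(1,k):
        if 80<st[i,4]<15000 and n=="top":
            r=cv2.minAreaRect(np.argwhere(l==i)[:,::-1].astype(np.float32))
            print(n,i,st[i].tolist(),ce[i].round(1),np.round(cv2.boxPoints(r),1).tolist())
c=cam("top")["pixels"][:,:,::-1]
cv2.imwrite("pics/cA.png",cv2.resize(c[240:400,340:500],None,fx=3.75,fy=3.75,interpolation=cv2.INTER_CUBIC))
E
```

```text
top 2 [256, 143, 103, 59, 5144] [307.2 171.9] [[255.39999389648438, 149.60000610351562], [355.20001220703125, 142.39999389648438], [358.8999938964844, 194.0], [259.20001220703125, 201.1999969482422]]
top 3 [83, 153, 132, 81, 9571] [149.1 193.3] [[82.69999694824219, 228.5], [85.69999694824219, 152.6999969482422], [214.39999389648438, 157.89999389648438], [211.39999389648438, 233.60000610351562]]
top 4 [394, 164, 130, 86, 9544] [458.9 206.5] [[392.1000061035156, 238.39999389648438], [399.0, 162.89999389648438], [526.5999755859375, 174.5], [519.7000122070312, 250.0]]
top 5 [550, 242, 51, 30, 1139] [574.  256.6] [[546.7999877929688, 248.6999969482422], [597.2000122070312, 237.5], [603.2000122070312, 264.20001220703125], [552.7999877929688, 275.3999938964844]]
top 6 [198, 249, 56, 106, 5341] [225.  301.4] [[196.1999969482422, 251.0], [248.60000610351562, 248.60000610351562], [253.39999389648438, 351.70001220703125], [201.0, 354.1000061035156]]
top 7 [9, 253, 88, 34, 1240] [ 44.9 270.3] [[8.0, 273.3999938964844], [12.800000190734863, 251.6999969482422], [98.5, 270.79998779296875], [93.6999
[... 160 characters left out ...]
61.8999938964844]]
top 9 [286, 266, 28, 46, 854] [299.6 288.5] [[285.0, 307.3999938964844], [295.1000061035156, 265.0], [314.20001220703125, 269.5], [304.1000061035156, 311.8999938964844]]
top 10 [454, 290, 29, 104, 974] [464.  355.3] [[454.0, 290.0], [482.0, 290.0], [482.0, 393.0], [454.0, 393.0]]
top 11 [131, 320, 24, 28, 380] [142.  333.4] [[129.1999969482422, 324.29998779296875], [141.3000030517578, 317.6000061035156], [154.60000610351562, 342.0], [142.5, 348.70001220703125]]
top 12 [0, 386, 45, 94, 3309] [ 19.1 440.7] [[-0.0, 386.0], [44.0, 386.0], [44.0, 479.0], [0.0, 479.0]]
top 14 [243, 457, 115, 23, 1788] [297.8 470.2] [[243.0, 479.0], [243.0, 457.0], [357.0, 457.0], [357.0, 479.0]]
```

View pics/cA.png

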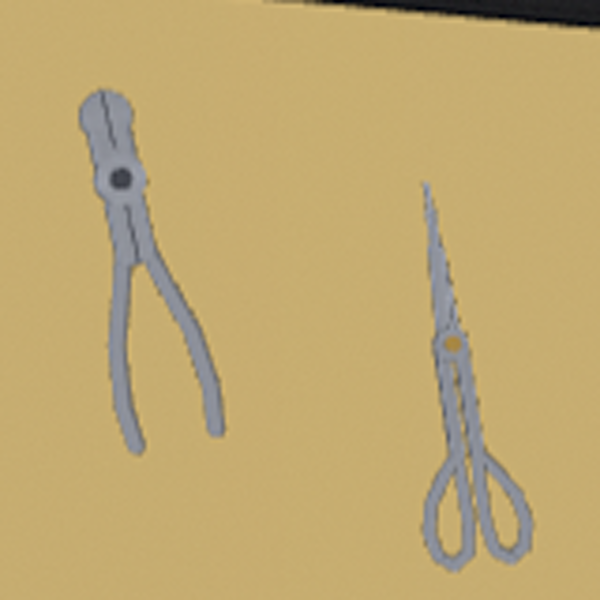

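The crop maps to top-image pixels as follows:
- **Scissors:** tip (453.3,288.8), pivot (460.8,331.7), loop ends' midpoint (468.8,390.9).
- **Cutter:** head end (367.2,264.3), pivot (372.3,287.7), handle ends' midpoint (386.9,359.2).

Next I fit the box-shaped objects by their silhouettes in both cameras.

```bash
cat > fit.py <<'E'
from h import *
from scipy.optimize import minimize
import itertools
def mask(im):
    b=cv2.cvtColor(im,cv2.COLOR_RGB2HSV).astype(int)
    return (~((b[:,:,0]>17)&(b[:,:,0]<27)&(b[:,:,1]>85)&(b[:,:,2]>120))).astype(np.uint8)
def box(L,W,z0,z1): return np.array(list(itertools.product((-L/2,L/2),(-W/2,W/2),(z0,z1))))
obj={"big":(box(80,36,0,20),(299.6,288.5)),"small":(box(50,22,0,14),(142,333.4)),
"lid":(np.vstack([box(190,96,4,11),box(70,16,11,33)]),(225,301)),
"str":(box(142,232,0,22),(459,206)),"ptr":(box(142,232,0,22),(149,193)),"box":(box(92,186,0,36),(307,172))}
def place(p,P):
    c,s=np.cos(p[2]),np.sin(p[2]);return np.c_[P[:,0]*c-P[:,1]*s+p[0],P[:,0]*s+P[:,1]*c+p[1],P[:,2]]
def fit(c,P,p0,T=None):
    m=mask(c["pixels"]);q=proj(c,place(p0,P),T);lo=np.maximum(q.min(0)-12,0).astype(int);hi=(q.max(0)+12).astype(int)
    m=m[lo[1]:hi[1],lo[0]:hi[0]]
    k,l,st,_=cv2.connectedComponentsWithStats(m);m=(l==1+np.argmax(st[1:,4])).astype(np.float32)
    def cost(p):
        h=cv2.convexHull(((proj(c,place(p,P),T)-lo+.5)*4-.5).astype(np.float32))
        r=np.zeros((m.shape[0]*4,m.shape[1]*4),np.float32);cv2.fillConvexPoly(r,np.round(h*16).astype(np.int32),1,shift=4)
        r=cv2.resize(r,m.shape[::-1],interpolation=cv2.INTER_AREA);return np.abs(r-m).sum()
    s=np.array([[0,0,0],[8,0,0],[0,8,0],[0,0,.1]])+p0
    best=minimize(cost,p0,method="Nelder-Mead",options=dict(initial_simplex=s,xatol=.02,fatol=.1,maxiter=400))
    return best.x,best.fun/m.sum()
E
python3 - <<'E'
from fit import *
t,s=cam("top"),cam("side")
yaw={"big":np.deg2rad(-13),"small":np.deg2rad(29),"lid":.03,"str":-.09,"ptr":-.03,"box":.07}
for n,(P,uv) in obj.items():
    h=P[:,2].max()/2;x=ray(t,*uv,h)
    res=[]
    for c in(t,s):
        p,e=min((fit(c,P,[x[0],x[1],y]) for y in(yaw[n],-yaw[n])),key=lambda r:r[1]);res.append(p);print(n,p.round(3),round(e,3))
for nm,z,pts in(("sc",7,[(453.3,288.8),(460.8,331.7),(468.8,390.9)]),("cu",10,[(367.2,264.3),(372.3,287.7),(376.8,309.9),(386.9,359.2)])):
    for q in pts: print(nm,ray(t,*q,z).round(1))
E
```

```text
big [ 4.35091e+02  1.73500e+00 -2.12000e-01] 0.042
big [ 4.35549e+02  2.58200e+00 -2.07000e-01] 0.057
small [348.382 289.807   0.55 ] 0.078
small [348.114 290.139   0.603] 0.133
lid [4.10705e+02 1.39542e+02 8.00000e-02] 0.023
lid [4.11704e+02 1.40668e+02 8.30000e-02] 0.041
str [ 5.96086e+02 -2.95402e+02 -7.50000e-02] 0.012
str [ 5.97356e+02 -2.93149e+02 -7.20000e-02] 0.014
ptr [ 6.10627e+02  2.89694e+02 -2.30000e-02] 0.011
ptr [ 6.10505e+02  2.90975e+02 -2.00000e-02] 0.017
box [ 6.55451e+02 -7.98400e+00  9.20000e-02] 0.022
box [ 6.55759e+02 -6.53500e+00  9.90000e-02] 0.021
sc [ 438.2 -286.2    7. ]
sc [ 359.5 -298.5    7. ]
sc [ 253.6 -310.8    7. ]
cu [ 480.9 -125.3   10. ]
cu [ 437.4 -134.9   10. ]
cu [ 396.6 -143.3   10. ]
cu [ 307.7 -161.7   10. ]
```

Silhouette fits from the two cameras agree to 1–2 mm, and the tool lengths come out at 186 and 177 mm (188 and 179 given). Poses used (x, y, yaw in rad):

| Item | x | y | yaw |
|---|---|---|---|
| big_stone | 435.3 | 2.2 | -0.21 |
| small_stone | 348.2 | 290 | 0.56 |
| lid | 411.2 | 140.1 | 0.082 |
| scissors_tray | 596.7 | -294.3 | -0.074 |
| pliers_tray | 610.6 | 290.3 | -0.022 |
| stone_box | 655.6 | -7.3 | 0.095 |
| scissors | 340 | -299.7 | 0.13 |
| cutter | 404.6 | -141.3 | 0.207 |

I'll write a helper that prints the shifts to make, then start the first move.

```bash
cat > go.py <<'E'
# python3 go.py phi_deg x y z [x y z ...] : twist needed and tool-axis shifts (cm) after the twist
import sys,numpy as np
from scipy.spatial.transform import Rotation as R
from cell import readout
s=readout.get_state();a=list(map(float,sys.argv[1:]))
M=R.from_rotvec(s["orientation"]).as_matrix();phi=np.arctan2(M[1,0],M[0,0])
print("t",round(s["time_s"],2),"pos",s["position"].round(1),"phi",np.degrees(phi).round(2),"tilt",np.degrees(np.arccos(-M[2,2])).round(2),"q",s["q"].round(2),"F",s["contact_force"].round(1),"g",round(s["grip_width"],3),round(s["finger_force"],1))
if a:
    tw=(phi-np.radians(a[0])+np.pi)%(2*np.pi)-np.pi;f=np.radians(a[0]);p=s["position"]
    print("twist",tw.round(4))
    for w in np.array(a[1:]).reshape(-1,3):
        d=(w-p)/10;p=w;print(w,"dx %.2f dy %.2f dz %.2f"%(d[0]*np.cos(f)+d[1]*np.sin(f),d[0]*np.sin(f)-d[1]*np.cos(f),-d[2]))
E
T='[0.5,0,0,0,0.12]'
python3 -m inch '[[0.5,0,0,0,0.12],[0.5,0,0,0,0.12],[0.5,0,0,0,0.12],[0.5,0,0,0,0.12],[0.5,0,0,0,0.12]]'
python3 -m inch '[[0.5,0,0,0,0.12],[0.5,0,0,0,0.12],[0.5,0,0,0,0.12],[0.5,0,0,0,0.12],[0.5,0,0,0,0.12]]'
python3 -m inch '[[0.5,0,0,0,0.12],[0.5,0,0,0,0.12],[0.5,0,0,0,0.12],[0.5,0,0,0,0.12],[0.5,0,0,0,0.12]]'
python3 -m inch '[[0.5,0,0,0,0.12],[0.5,0,0,0,0.12],[0.5,0,0,0,0.12],[0.5,0,0,0,0.12],[0.5,0,0,0,0.12]]'
python3 -m inch '[[0.5,0,0,0,0.12],[0.5,0,0,0,0.12]]'
python3 go.py 7.5 460 -50 200 330 -301 120
```

```text
time_s: 0.57
position: [243.9, 629.3, 218.3]
orientation: [1.473, 2.775, -0.001]
contact_force: [-0.7, -0.2, 0.4]
grip_width: 0.689
finger_force: 0.0
time_s: 0.98
position: [243.9, 629.3, 218.3]
orientation: [2.227, 2.216, -0.001]
contact_force: [-0.1, 0.1, -0.8]
grip_width: 0.5
finger_force: 0.0
time_s: 1.4
position: [243.9, 629.3, 218.3]
orientation: [2.782, 1.459, -0.001]
contact_force: [0.4, -0.2, 0.9]
grip_width: 0.503
finger_force: 0.0
time_s: 1.82
position: [243.9, 629.3, 218.3]
orientation: [3.089, 0.571, -0.0]
contact_force: [-0.6, 0.2, 0.5]
grip_width: 0.501
finger_force: 0.0
time_s: 1.98
position: [243.9, 629.3, 218.3]
orientation: [3.135, 0.198, -0.0]
contact_force: [0.3, 0.1, 0.4]
grip_width: 0.499
finger_force: 0.0
t 1.98 pos [243.9 629.3 218.3] phi 7.21 tilt 0.03 q [1.16 0.12 1.44 0.   1.58 2.61] F [0.3 0.1 0.4] g 0.499 0.0
twist -0.005
[460. -50. 200.] dx 12.56 dy 70.17 dz 1.83
[ 330. -301.  120.] dx -16.16 dy 23.19 dz 8.00
```

```bash
python3 -m inch '[[0.5,0.63,3.5,0.1,0],[0.5,0.63,3.5,0.1,0],[0.5,0.63,3.5,0.1,0],[0.5,0.63,3.5,0.1,0],[0.5,0.63,3.5,0.1,0]]' >/dev/null
python3 -m inch '[[0.5,0.63,3.5,0.1,0],[0.5,0.63,3.5,0.1,0],[0.5,0.63,3.5,0.1,0],[0.5,0.63,3.5,0.1,0],[0.5,0.63,3.5,0.1,0]]' >/dev/null
python3 -m inch '[[0.5,0.63,3.5,0.1,0],[0.5,0.63,3.5,0.1,0],[0.5,0.63,3.5,0.1,0],[0.5,0.63,3.5,0.1,0],[0.5,0.63,3.5,0.1,0]]' >/dev/null
python3 -m inch '[[0.5,0.63,3.5,0.1,0],[0.5,0.63,3.5,0.1,0],[0.5,0.63,3.5,0.1,0],[0.5,0.63,3.5,0.1,0],[0.5,0.63,3.5,0.1,0]]' >/dev/null
python3 -m inch '[[0.5,-2,2.9,1,0],[0.5,-2,2.9,1,0],[0.5,-2,2.9,1,0],[0.5,-2,2.9,1,0],[0.5,-2,2.9,1,0]]' >/dev/null
python3 -m inch '[[0.5,-2,2.9,1,0],[0.5,-2,2.9,1,0],[0.5,-2,2.9,1,0],[0.5,0,0,0,0],[0.5,0,0,0,0]]'
python3 go.py 7.5 330 -301 2
python3 - <<'E'
from cell import readout,viewer
import cv2
c=viewer.read_camera("wrist");cv2.imwrite("pics/w1.png",c["pixels"][:,:,::-1])
E
```

```text
time_s: 4.48
position: [331.6, -299.9, 117.9]
orientation: [-3.134, -0.202, 0.001]
contact_force: [0.2, 0.7, -0.5]
grip_width: 0.5
finger_force: 0.0
t 4.48 pos [ 331.6 -299.9  117.9] phi 7.36 tilt 0.09 q [-0.79 -0.36  2.04  0.    1.46  0.65] F [ 0.2  0.7 -0.5] g 0.5 0.0
twist -0.0025
[ 330. -301.    2.] dx -0.18 dy 0.09 dz 11.59
```

View pics/w1.png

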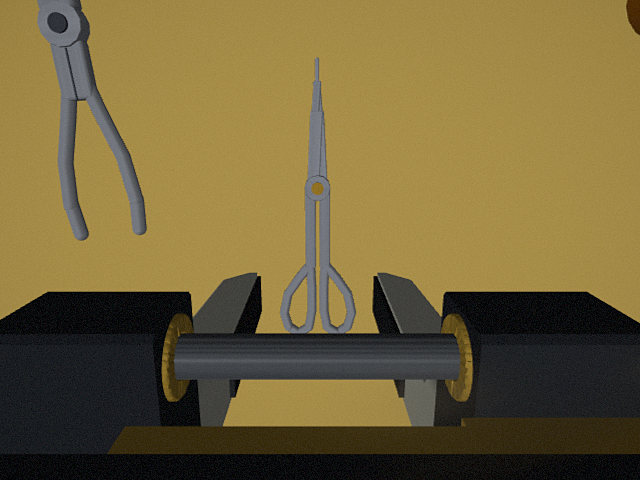

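The wrist view shows the scissors upright and centred between the fingers: tip (317,60), pivot (317,188), loops (318,330). I'll check the pivot's position from this view.

```bash
cat >> h.py <<'E'
def wristT(c,s):
    from scipy.spatial.transform import Rotation as R
    A=np.eye(4);A[:3,:3]=R.from_rotvec(s["orientation"]).as_matrix();A[:3,3]=s["position"];return A@c["tool_from_camera"]
E
python3 - <<'E'
from h import *
from cell import readout
c=cam("wrist");T=wristT(c,readout.get_state())
for q in((317,60),(317,188),(318,330),(61,22)):print(ray(c,*q,7,T).round(1))
E
```

```text
[ 438.7 -286.     7. ]
[ 360.8 -296.2    7. ]
[ 260.1 -310.1    7. ]
[ 439.9 -130.8    7. ]
```

Tip and pivot agree with the top-camera fit to about 2 mm, and the gripper is centred. Descending and grasping.

```bash
python3 -m inch '[[0.5,0,0,2.5,0],[0.5,0,0,2.5,0],[0.5,0,0,2.5,0],[0.5,0,0,2,0],[0.5,0,0,1,0]]' >/dev/null
python3 -m inch '[[0.5,0,0,0.5,0],[0.5,0,0,0.4,0],[0.5,0,0,0,0],[0.5,0,0,0,0]]'
python3 go.py 7.4
```

```text
time_s: 5.28
position: [333.3, -299.2, 5.6]
orientation: [3.134, 0.207, 0.001]
contact_force: [-0.2, 0.4, 0.5]
grip_width: 0.5
finger_force: 0.0
t 5.28 pos [ 333.3 -299.2    5.6] phi 7.57 tilt 0.07 q [-0.79 -0.25  2.15  0.    1.25  0.65] F [-0.2  0.4  0.5] g 0.5 0.0
twist 0.0029
```

```bash
python3 -m inch '[[0.5,-0.1,0,0.2,0],[0.5,0,0,0.2,0],[0.5,0,0,0,0]]'
python3 -m inch '[[0,0,0,0,0],[0,0,0,0,0],[0,0,0,0,0],[0,0,0,0,0],[0,0,0,0,0]]' >/dev/null
python3 -m inch '[[0,0,0,0,0],[0,0,0,0,0],[0,0,0,0,0],[0,0,0,0,0]]'
python3 go.py 85.8
```

```text
time_s: 5.53
position: [331.7, -299.2, 0.7]
orientation: [3.135, 0.207, 0.0]
contact_force: [0.7, -0.2, 0.5]
grip_width: 0.5
finger_force: 0.0
time_s: 6.28
position: [331.8, -299.2, 0.7]
orientation: [3.135, 0.207, 0.0]
contact_force: [0.0, 0.2, 0.1]
grip_width: 0.173
finger_force: 30.0
t 6.28 pos [ 331.8 -299.2    0.7] phi 7.55 tilt 0.01 q [-0.79 -0.25  2.15 -0.    1.24  0.65] F [0.  0.2 0.1] g 0.173 30.0
twist -1.3657
```

```bash
python3 -m inch '[[0,0,0,-1,0],[0,0,0,-2.5,0],[0,0,0,-2.5,0],[0,0,0,-2.5,0],[0,0,0,-1,0]]'
python3 -m inch '[[0,0,0,0,-0.12],[0,0,0,0,-0.12],[0,0,0,0,-0.12],[0,0,0,0,-0.12],[0,0,0,0,-0.12]]' >/dev/null
python3 -m inch '[[0,0,0,0,-0.12],[0,0,0,0,-0.12],[0,0,0,0,-0.12],[0,0,0,0,-0.12],[0,0,0,0,-0.12]]' >/dev/null
python3 -m inch '[[0,0,0,0,-0.12],[0,0,0,0,-0.046],[0,0,0,0,0],[0,0,0,0,0]]'
python3 go.py 85.8 562.7 -306.8 95 562.7 -306.8 5.2
python3 - <<'E'
from h import *
c=cam("top")
def tr(p,o,a):
    d=p[:2]-o;return np.array([d[0]*np.cos(a)+d[1]*np.sin(a),-d[0]*np.sin(a)+d[1]*np.cos(a)]).round(1)
for q in((427,187),(490,206),(503,192),(490,178)):print("shears",tr(ray(c,*q,12),np.array([596.7,-294.3]),-.074))
for q in((104,211),(199,201),(199,221),(132,204)):print("pliers",tr(ray(c,*q,12),np.array([610.6,290.3]),-.022))
E
```

```text
time_s: 6.7
position: [332.5, -299.8, 99.6]
orientation: [3.132, 0.207, 0.004]
contact_force: [1.0, 0.0, -0.4]
grip_width: 0.174
finger_force: 30.0
time_s: 7.87
position: [331.6, -299.0, 95.4]
orientation: [-2.303, -2.136, -0.0]
contact_force: [-0.1, 0.3, -0.1]
grip_width: 0.175
finger_force: 30.0
t 7.87 pos [ 331.6 -299.    95.4] phi 85.7 tilt 0.02 q [-0.79 -0.34  2.06  0.    1.42 -0.72] F [-0.1  0.3 -0.1] g 0.175 30.0
twist -0.0018
[ 562.7 -306.8   95. ] dx 0.92 dy 23.10 dz 0.04
[ 562.7 -306.8    5.2] dx 0.00 dy 0.00 dz 8.98
shears [29.5 58.2]
shears [  3.7 -63.1]
shears [ 33.2 -86.5]
shears [ 58.2 -60.6]
pliers [-39.7  80.4]
pliers [-13.2 -97.1]
pliers [-51.6 -99.7]
pliers [-24.1  28.9]
```

```bash
python3 -m inch '[[0,0.1,1.5,0,0],[0,0.1,3,0,0],[0,0.1,3,0,0],[0,0.1,3,0,0],[0,0.1,3,0,0]]' >/dev/null
python3 -m inch '[[0,0.1,3,0,0],[0,0.1,3,0,0],[0,0.2,2.5,0,0],[0,0,1,0,0],[0,0,0,0,0]]' >/dev/null
python3 -m inch '[[0,0,0,0,0],[0,0,0,0,0]]'
python3 go.py 85.8 561.7 -306.8 5.2
python3 - <<'E'
from h import *
from cell import readout,viewer
s=readout.get_state();c=viewer.read_camera("wrist");cv2.imwrite("pics/w2.png",c["pixels"][:,:,::-1])
E
```

```text
time_s: 8.87
position: [560.8, -307.0, 95.5]
orientation: [-2.302, -2.137, 0.0]
contact_force: [-0.0, 0.4, -1.3]
grip_width: 0.175
finger_force: 30.0
t 8.87 pos [ 560.8 -307.    95.5] phi 85.76 tilt 0.03 q [-0.54  0.1   1.66 -0.    1.38 -0.47] F [-0.   0.4 -1.3] g 0.175 30.0
twist -0.0007
[ 561.7 -306.8    5.2] dx 0.03 dy 0.09 dz 9.03
```

View pics/w2.png

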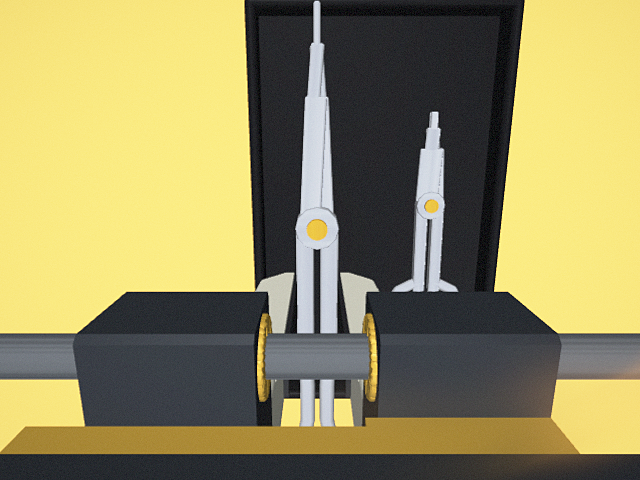

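The scissors hang straight along the tray, tip at (317,5) and pivot (316,230), with tray_shears' pivot at (431,206). I'll check the lateral position from the tray rim.

```bash
python3 - <<'E'
from h import *
from cell import readout
c=cam("wrist");T=wristT(c,readout.get_state())
def tr(p,o,a):
    d=p[:2]-o;return np.array([d[0]*np.cos(a)+d[1]*np.sin(a),-d[0]*np.sin(a)+d[1]*np.cos(a)]).round(1)
for q,z in(((249,100),22),((516,100),22),((263,100),22),((504,100),22),((431,206),14)):print(q,tr(ray(c,*q,z,T),np.array([596.7,-294.3]),-.074))
E
python3 -m inch '[[0,0,0.1,1.5,0],[0,0,0,2.5,0],[0,0,0,2.5,0],[0,0,0,1,0],[0,0,0,0.5,0]]' >/dev/null
python3 -m inch '[[0,0,0,0.3,0],[0,0,0,0,0],[0,0,0,0,0],[0,0,0,0,0]]'
python3 go.py 85.8 561.7 -306.8 5
```

```text
(249, 100) [-70.9  65.8]
(516, 100) [73.5 65.8]
(263, 100) [-63.3  65.8]
(504, 100) [67.  65.8]
(431, 206) [33.4  6.4]
time_s: 9.67
position: [563.3, -307.4, 13.9]
orientation: [2.3, 2.138, 0.001]
contact_force: [1.1, 0.4, -1.1]
grip_width: 0.176
finger_force: 30.0
t 9.67 pos [ 563.3 -307.4   13.9] phi 85.82 tilt 0.1 q [-0.54  0.17  1.72 -0.    1.25 -0.47] F [ 1.1  0.4 -1.1] g 0.176 30.0
twist 0.0003
[ 561.7 -306.8    5. ] dx 0.04 dy -0.16 dz 0.89
```

```bash
python3 -m inch '[[0,0,-0.1,0.3,0],[0,0,0,0.3,0],[0,0,0,0.1,0],[0,0,0,0,0],[0,0,0,0,0]]'
python3 -m inch '[[0,0,0,0.1,0],[0,0,0,0,0],[0,0,0,0,0]]'
python3 go.py 85.8 562 -306.8 5
```

```text
time_s: 10.08
position: [561.8, -306.9, 5.6]
orientation: [-2.301, -2.139, 0.0]
contact_force: [0.9, -0.8, -1.7]
grip_width: 0.171
finger_force: 30.0
time_s: 10.33
position: [561.9, -307.0, 4.7]
orientation: [2.301, 2.139, 0.0]
contact_force: [0.2, 0.4, -1.0]
grip_width: 0.17
finger_force: 30.0
t 10.33 pos [ 561.9 -307.     4.7] phi 85.82 tilt 0.01 q [-0.54  0.18  1.73 -0.    1.23 -0.47] F [ 0.2  0.4 -1. ] g 0.17 30.0
twist 0.0003
[ 562.  -306.8    5. ] dx 0.02 dy 0.01 dz -0.03
```

```bash
python3 -m inch '[[0.2,0,0,0,0],[0.22,0,0,0,0],[0.24,0,0,0,0],[0.24,0,0,0,0],[0.24,0,0,0,0]]'
python3 -m inch '[[0.24,0,0,-0.5,0],[0.24,0,0,-1,0],[0.24,0,0,-2,0],[0.24,0,0,-3,0],[0.24,0,0,-3,0]]'
python3 -m inch '[[0.5,0,0,0,0],[0.5,0,0,0,0]]' >/dev/null
python3 go.py 11.9 500 -225 95 409.5 -140.5 95
```

```text
time_s: 10.75
position: [561.8, -306.9, 4.7]
orientation: [2.301, 2.139, -0.0]
contact_force: [0.5, 0.4, -0.3]
grip_width: 0.239
finger_force: 0.0
time_s: 11.17
position: [561.5, -306.7, 101.2]
orientation: [-2.3, -2.138, 0.0]
contact_force: [0.1, -0.0, -0.7]
grip_width: 0.24
finger_force: 0.0
t 11.33 pos [ 562.7 -307.5  102.7] phi 85.82 tilt 0.24 q [-0.54  0.09  1.65  0.    1.39 -0.47] F [ 0.  -0.5 -0.8] g 0.338 0.0
twist 1.2901
[ 500. -225.   95.] dx -4.43 dy -9.36 dz 0.77
[ 409.5 -140.5   95. ] dx -7.11 dy -10.13 dz -0.00
```

```bash
python3 -m inch '[[0.5,0,0,0,0.12],[0.5,0,0,0,0.12],[0.5,0,0,0,0.12],[0.5,0,0,0,0.12],[0.5,0,0,0,0.12]]' >/dev/null
python3 -m inch '[[0.5,0,0,0,0.12],[0.5,0,0,0,0.12],[0.5,0,0,0,0.12],[0.5,0,0,0,0.12],[0.5,0,0,0,0.12]]' >/dev/null
python3 -m inch '[[0.5,-1.4,-2.4,0,0.09],[0.5,-1.4,-2.4,0,0],[0.5,-1.4,-2.4,0,0],[0.5,-1.4,-2.4,0,0],[0.5,-1.4,-2.4,0,0]]' >/dev/null
python3 -m inch '[[0.5,-1.4,-2.4,0,0],[0.5,-1.4,-2.4,0,0],[0.5,-1.4,-2.4,0,0],[0.5,0,0,0,0],[0.5,0,0,0,0]]' >/dev/null
python3 -m inch '[[0.5,0,0,0,0]]'
python3 go.py 11.9 409.5 -140.5 2
python3 - <<'E'
from h import *
from cell import readout,viewer
c=viewer.read_camera("wrist");cv2.imwrite("pics/w3.png",c["pixels"][:,:,::-1])
cv2.imwrite("pics/t3.png",viewer.read_camera("top")["pixels"][:,:,::-1])
E
```

```text
time_s: 13.08
position: [411.0, -144.1, 99.6]
orientation: [3.124, 0.326, 0.0]
contact_force: [-0.1, -0.3, -0.1]
grip_width: 0.501
finger_force: 0.0
t 13.08 pos [ 411.  -144.1   99.6] phi 11.92 tilt 0.01 q [-0.4  -0.38  2.08 -0.    1.44  0.97] F [-0.1 -0.3 -0.1] g 0.501 0.0
twist 0.0003
[ 409.5 -140.5    2. ] dx -0.07 dy -0.38 dz 9.76
```

View pics/w3.png

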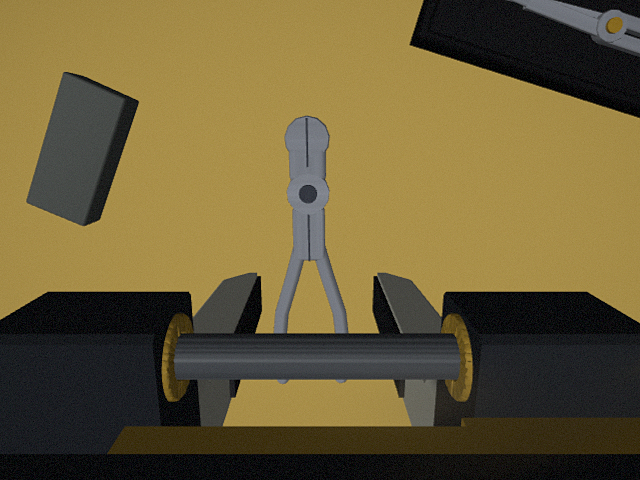

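The cutter sits a little left of centre in the wrist view: head end (307,117), pivot (308,193), neck end (309,260). I'll measure it before descending.

```bash
python3 - <<'E'
from h import *
from cell import readout
c=cam("wrist");T=wristT(c,readout.get_state())
for q in((307,117),(308,193),(309,260)):print(ray(c,*q,11,T).round(1))
E
```

```text
[ 481.3 -124.5   11. ]
[ 438.1 -133.9   11. ]
[ 396.8 -143.1   11. ]
```

```bash
python3 -m inch '[[0.5,-0.1,-0.38,1.5,0],[0.5,0,0,2.5,0],[0.5,0,0,2.5,0],[0.5,0,0,1.5,0],[0.5,0,0,0.8,0]]' >/dev/null
python3 -m inch '[[0.5,0,0,0.5,0],[0.5,0,0,0.3,0],[0.5,0,0,0.2,0],[0.5,0,0,0,0],[0.5,0,0,0,0]]'
python3 go.py 11.9 409.5 -140.5 1.5
```

```text
time_s: 14.02
position: [409.5, -140.6, 2.3]
orientation: [3.124, 0.326, 0.001]
contact_force: [-0.6, -0.1, -0.8]
grip_width: 0.499
finger_force: 0.0
t 14.02 pos [ 409.5 -140.6    2.3] phi 11.91 tilt 0.05 q [-0.39 -0.29  2.18  0.    1.25  0.97] F [-0.6 -0.1 -0.8] g 0.499 0.0
twist 0.0001
[ 409.5 -140.5    1.5] dx 0.01 dy -0.01 dz 0.08
```

```bash
python3 -m inch '[[0,0,0,0,0],[0,0,0,0,0],[0,0,0,0,0],[0,0,0,0,0],[0,0,0,0,0]]' >/dev/null
python3 -m inch '[[0,0,0,0,0],[0,0,0,0,0],[0,0,0,0,0],[0,0,0,0,0]]'
python3 go.py 88.7
python3 -m inch '[[0,0,0,-1,0],[0,0,0,-2.5,0],[0,0,0,-3,0],[0,0,0,-2.5,0],[0,0,0,-1,0]]'
python3 -m inch '[[0,0,0,0,-0.12],[0,0,0,0,-0.12],[0,0,0,0,-0.12],[0,0,0,0,-0.12],[0,0,0,0,-0.12]]' >/dev/null
python3 -m inch '[[0,0,0,0,-0.12],[0,0,0,0,-0.12],[0,0,0,0,-0.12],[0,0,0,0,-0.12],[0,0,0,0,-0.12]]' >/dev/null
python3 -m inch '[[0,0,0,0,-0.12],[0,0,0,0,-0.02],[0,0,0,0,0],[0,0,0,0,0]]'
python3 go.py 88.7 643.9 305.1 100
```

```text
time_s: 14.77
position: [409.1, -140.4, 1.8]
orientation: [-3.125, -0.326, 0.0]
contact_force: [-1.3, 2.7, 3.4]
grip_width: 0.215
finger_force: 28.6
t 14.77 pos [ 409.1 -140.4    1.8] phi 11.91 tilt 0.01 q [-0.39 -0.29  2.18  0.    1.25  0.97] F [-1.3  2.7  3.4] g 0.215 28.6
twist -1.3402
time_s: 15.18
position: [410.0, -140.9, 105.6]
orientation: [3.123, 0.325, 0.006]
contact_force: [0.3, -0.4, -1.7]
grip_width: 0.213
finger_force: 28.5
time_s: 16.35
position: [408.9, -140.4, 101.4]
orientation: [-2.251, -2.191, 0.0]
contact_force: [0.6, -0.0, -2.5]
grip_width: 0.213
finger_force: 28.5
t 16.35 pos [ 408.9 -140.4  101.4] phi 88.46 tilt 0.02 q [-0.39 -0.39  2.08 -0.    1.44 -0.36] F [ 0.6 -0.  -2.5] g 0.213 28.5
twist -0.0042
[643.9 305.1 100. ] dx 45.07 dy 22.48 dz 0.14
```

```bash
python3 -m inch '[[0,1.6,0.8,0,0],[0,3.2,1.6,0,0],[0,3.2,1.6,0,0],[0,3.2,1.6,0,0],[0,3.2,1.6,0,0]]' >/dev/null
python3 -m inch '[[0,3.2,1.6,0,0],[0,3.2,1.6,0,0],[0,3.2,1.6,0,0],[0,3.2,1.6,0,0],[0,3.2,1.6,0,0]]' >/dev/null
python3 -m inch '[[0,3.2,1.6,0,0],[0,3.2,1.6,0,0],[0,3.2,1.6,0,0],[0,3.2,1.6,0,0],[0,1.6,0.8,0,-0.004]]' >/dev/null
python3 -m inch '[[0,0,0,0,0],[0,0,0,0,0],[0,0,0,0,0]]'
python3 go.py 88.7 643.9 305.1 6
python3 - <<'E'
from h import *
from cell import readout,viewer
c=viewer.read_camera("wrist");cv2.imwrite("pics/w4.png",c["pixels"][:,:,::-1])
E
```

```text
time_s: 17.85
position: [643.0, 301.7, 101.2]
orientation: [-2.244, -2.198, 0.001]
contact_force: [0.3, 0.4, -2.7]
grip_width: 0.212
finger_force: 28.5
t 17.85 pos [643.  301.7 101.2] phi 88.81 tilt 0.05 q [ 0.4   0.24  1.49 -0.    1.41  0.42] F [ 0.3  0.4 -2.7] g 0.212 28.5
twist 0.0019
[643.9 305.1   6. ] dx 0.34 dy 0.08 dz 9.52
```

View pics/w4.png

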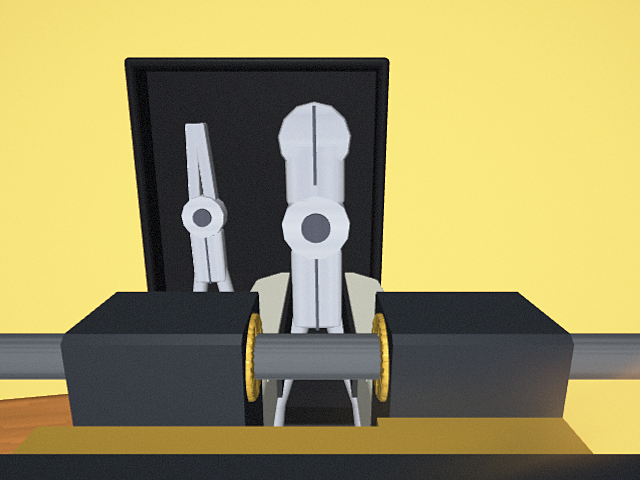

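The cutter is held straight at (315,105)–(316,330), with tray_pliers to its left (pivot (202,217)) and the tray rim's outer edges at about x=128 and 386 on row 100. I'll check against the rim, then go down.

```bash
python3 - <<'E'
from h import *
from cell import readout
c=cam("wrist");T=wristT(c,readout.get_state())
def tr(p,o,a):
    d=p[:2]-o;return np.array([d[0]*np.cos(a)+d[1]*np.sin(a),-d[0]*np.sin(a)+d[1]*np.cos(a)]).round(1)
for q,z in(((128,100),22),((386,100),22),((202,217),14),((257,59),22)):print(q,tr(ray(c,*q,z,T),np.array([610.6,290.3]),-.022))
E
python3 -m inch '[[0,0.3,0.1,1.5,0],[0,0,0,2.5,0],[0,0,0,2.5,0],[0,0,0,1.2,0],[0,0,0,0.6,0]]' >/dev/null
python3 -m inch '[[0,0,0,0.4,0],[0,0,0,0.2,0],[0,0,0,0,0],[0,0,0,0,0]]'
python3 go.py 88.7 643.9 305.1 6
```

```text
(128, 100) [-71.8  93.3]
(386, 100) [71.  93.5]
(202, 217) [-37.2  25.7]
(257, 59) [  0.3 114.6]
time_s: 18.65
position: [644.9, 305.5, 13.8]
orientation: [2.242, 2.2, 0.002]
contact_force: [0.2, -0.5, -2.2]
grip_width: 0.211
finger_force: 28.5
t 18.65 pos [644.9 305.5  13.8] phi 88.91 tilt 0.09 q [0.41 0.32 1.55 0.   1.27 0.43] F [ 0.2 -0.5 -2.2] g 0.211 28.5
twist 0.0036
[643.9 305.1   6. ] dx -0.04 dy -0.10 dz 0.78
```

```bash
python3 -m inch '[[0,0,-0.1,0.3,0],[0,0,0,0.2,0],[0,0,0,0.1,0],[0,0,0,0,0],[0,0,0,0,0]]'
python3 go.py 88.7 643.5 305.1 5.9
```

```text
time_s: 19.07
position: [643.3, 305.3, 6.6]
orientation: [-2.242, -2.2, 0.0]
contact_force: [-0.7, 0.3, -2.6]
grip_width: 0.213
finger_force: 28.5
t 19.07 pos [643.3 305.3   6.6] phi 88.91 tilt 0.01 q [ 0.41  0.32  1.56 -0.    1.26  0.43] F [-0.7  0.3 -2.6] g 0.213 28.5
twist 0.0037
[643.5 305.1   5.9] dx -0.02 dy 0.02 dz 0.07
```

```bash
python3 -m inch '[[0,0,0,0.05,0],[0,0,0,0.05,0],[0,0,0,0,0],[0,0,0,0,0]]'
python3 -m inch '[[0.24,0,0,0,0],[0.26,0,0,0,0],[0.27,0,0,0,0],[0.27,0,0,0,0],[0.27,0,0,0,0]]'
python3 -m inch '[[0.27,0,0,-0.5,0],[0.27,0,0,-1,0],[0.27,0,0,-2,0],[0.27,0,0,-3,0],[0.27,0,0,-3,0]]'
python3 -m inch '[[0.7,0,0,0,0],[0.7,0,0,0,0]]' >/dev/null
python3 go.py 168 435.3 2.2 100
```

```text
time_s: 19.4
position: [643.4, 305.3, 5.8]
orientation: [2.242, 2.2, 0.0]
contact_force: [-0.4, -0.4, 0.1]
grip_width: 0.215
finger_force: 28.5
time_s: 19.82
position: [643.4, 305.3, 5.7]
orientation: [2.242, 2.2, 0.0]
contact_force: [-0.4, 0.1, -0.0]
grip_width: 0.268
finger_force: 0.0
time_s: 20.23
position: [643.0, 305.1, 102.1]
orientation: [-2.242, -2.2, 0.001]
contact_force: [0.2, 0.2, 0.4]
grip_width: 0.271
finger_force: 0.0
t 20.4 pos [644.3 305.7 103.9] phi 88.91 tilt 0.25 q [ 0.41  0.24  1.48 -0.    1.41  0.43] F [ 0.1  0.5 -0.7] g 0.366 0.0
twist -1.3803
[435.3   2.2 100. ] dx 14.13 dy -34.03 dz 0.39
```

```bash
python3 -m inch '[[0.7,0,0,0,-0.12],[0.7,0,0,0,-0.12],[0.7,0,0,0,-0.12],[0.7,0,0,0,-0.12],[0.7,0,0,0,-0.12]]' >/dev/null
python3 -m inch '[[0.7,0,0,0,-0.12],[0.7,0,0,0,-0.12],[0.7,0,0,0,-0.12],[0.7,0,0,0,-0.12],[0.7,0,0,0,-0.12]]' >/dev/null
python3 -m inch '[[0.7,0,0,0,-0.12],[0.7,0.6,-1.4,0,-0.06],[0.7,1.3,-3.1,0,0],[0.7,1.3,-3.1,0,0],[0.7,1.3,-3.1,0,0]]' >/dev/null
python3 -m inch '[[0.7,1.3,-3.1,0,0],[0.7,1.3,-3.1,0,0],[0.7,1.3,-3.1,0,0],[0.7,1.3,-3.1,0,0],[0.7,1.3,-3.1,0,0]]' >/dev/null
python3 -m inch '[[0.7,1.3,-3.1,0,0],[0.7,1.3,-3.1,0,0],[0.7,0.6,-1.6,0,0],[0.7,0,0,0,0],[0.7,0,0,0,0]]' >/dev/null
python3 go.py 168 435.3 2.2 4
python3 - <<'E'
from h import *
from cell import readout,viewer
c=viewer.read_camera("wrist");cv2.imwrite("pics/w5.png",c["pixels"][:,:,::-1])
E
```

```text
t 22.48 pos [432.6   2.4 100.4] phi 167.88 tilt 0.01 q [-0.05 -0.39  2.09  0.    1.44 -1.41] F [ 0.3 -0.1 -0.2] g 0.701 0.0
twist -0.0022
[435.3   2.2   4. ] dx -0.27 dy 0.04 dz 9.64
```

View pics/w5.png

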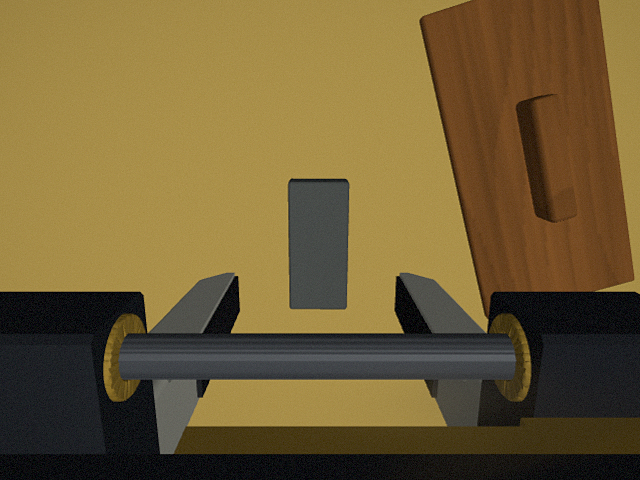

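The big stone is centred and square between the fingers, its top face spanning (289,182), (349,182), (347,308) and (290,308). I'll measure its centre before descending.

```bash
python3 - <<'E'
from h import *
from cell import readout
c=cam("wrist");T=wristT(c,readout.get_state())
P=np.array([ray(c,*q,20,T) for q in((289,182),(349,182),(347,308),(290,308))]);print(P.round(1),P.mean(0).round(1))
print(np.degrees(np.arctan2(*((P[0]+P[1]-P[2]-P[3])[1::-1]))))
E
```

```text
[[394.4  -4.6  20. ]
 [401.7  29.5  20. ]
 [478.7  13.2  20. ]
 [471.3 -21.7  20. ]] [436.5   4.1  20. ]
167.78659172252208
```

```bash
python3 -m inch '[[0.7,-0.3,0.15,1.5,0],[0.7,0,0,2.5,0],[0.7,0,0,2.5,0],[0.7,0,0,1.4,0],[0.7,0,0,0.8,0]]' >/dev/null
python3 -m inch '[[0.7,0,0,0.5,0],[0.7,0,0,0.3,0],[0.7,0,0,0.1,0],[0.7,0,0,0,0],[0.7,0,0,0,0]]'
python3 -m inch '[[0,0,0,0,0],[0,0,0,0,0],[0,0,0,0,0],[0,0,0,0,0],[0,0,0,0,0]]' >/dev/null
python3 -m inch '[[0,0,0,0,0],[0,0,0,0,0],[0,0,0,0,0]]'
python3 go.py 95.4
python3 -m inch '[[0,0,0,-1,0],[0,0,0,-2.5,0],[0,0,0,-3,0],[0,0,0,-2.5,0],[0,0,0,-1,0]]'
python3 -m inch '[[0,0,0,0,0.12],[0,0,0,0,0.12],[0,0,0,0,0.12],[0,0,0,0,0.12],[0,0,0,0,0.12]]' >/dev/null
python3 -m inch '[[0,0,0,0,0.12],[0,0,0,0,0.12],[0,0,0,0,0.12],[0,0,0,0,0.12],[0,0,0,0,0.12]]' >/dev/null
python3 -m inch '[[0,0,0,0,0.065],[0,0,0,0,0],[0,0,0,0,0]]'
python3 go.py 95.4 659.1 -44.1 100
```

```text
time_s: 23.37
position: [436.7, 3.8, 5.4]
orientation: [0.329, 3.123, 0.0]
contact_force: [-0.1, 0.1, 0.7]
grip_width: 0.698
finger_force: 0.0
time_s: 24.03
position: [436.2, 3.7, 4.8]
orientation: [0.329, 3.124, -0.0]
contact_force: [-0.5, -0.9, 2.7]
grip_width: 0.384
finger_force: 30.0
t 24.03 pos [436.2   3.7   4.8] phi 167.98 tilt 0.01 q [-0.05 -0.28  2.17 -0.    1.25 -1.41] F [-0.5 -0.9  2.7] g 0.384 30.0
twist 1.2667
time_s: 24.45
position: [437.2, 3.7, 108.7]
orientation: [0.328, 3.12, 0.0]
contact_force: [0.2, 0.2, -0.7]
grip_width: 0.385
finger_force: 30.0
time_s: 25.53
position: [436.0, 3.8, 104.2]
orientation: [-2.109, -2.328, 0.001]
contact_force: [0.3, 0.3, -0.8]
grip_width: 0.384
finger_force: 30.0
t 25.53 pos [436.    3.8 104.2] phi 95.64 tilt 0.04 q [-0.05 -0.38  2.07  0.    1.45 -0.15] F [ 0.3  0.3 -0.8] g 0.384 30.0
twist 0.0043
[659.1 -44.1 100. ] dx -6.87 dy 21.76 dz 0.42
```

```bash
python3 -m inch '[[0,-0.4,1.3,0,0],[0,-0.9,2.8,0,0],[0,-0.9,2.8,0,0],[0,-0.9,2.8,0,0],[0,-0.9,2.8,0,0]]' >/dev/null
python3 -m inch '[[0,-0.9,2.8,0,0],[0,-0.9,2.8,0,0],[0,-0.9,2.8,0,0],[0,-0.2,0.9,0,0.003],[0,0,0,0,0]]' >/dev/null
python3 -m inch '[[0,0,0,0,0],[0,0,0,0,0]]'
python3 go.py 95.4 659.1 -44.1 12
python3 - <<'E'
from h import *
from cell import readout,viewer
c=viewer.read_camera("wrist");cv2.imwrite("pics/w6.png",c["pixels"][:,:,::-1])
E
```

```text
time_s: 26.53
position: [658.8, -43.8, 104.4]
orientation: [-2.114, -2.323, 0.001]
contact_force: [-0.2, -0.6, -1.7]
grip_width: 0.385
finger_force: 30.0
t 26.53 pos [658.8 -43.8 104.4] phi 95.4 tilt 0.04 q [-0.11  0.14  1.61  0.    1.4  -0.2 ] F [-0.2 -0.6 -1.7] g 0.385 30.0
twist -0.0001
[659.1 -44.1  12. ] dx -0.03 dy 0.02 dz 9.24
```

View pics/w6.png

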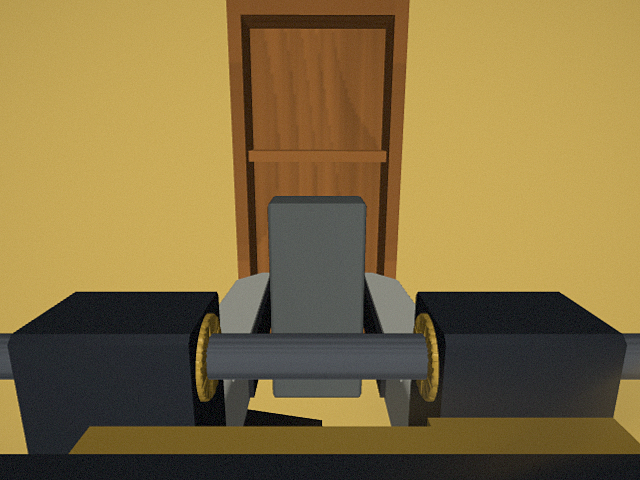

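The stone is held square above the long bay. Box edges seen: outer rim corners (227,0) and (409,0), inner rim (242,15) and (395,15), divider at rows 150–161. I'll convert these to box coordinates.

```bash
python3 - <<'E'
from h import *
from cell import readout
c=cam("wrist");s=readout.get_state();T=wristT(c,s)
def tr(p,o=np.array([655.6,-7.3]),a=.095):
    d=p[:2]-o;return np.array([d[0]*np.cos(a)+d[1]*np.sin(a),-d[0]*np.sin(a)+d[1]*np.cos(a)]).round(1)
for n,q,z in(("outL",(228,15),36),("outR",(409,15),36),("inL -39,86",(242,15),36),("inR 39,86",(395,15),36),("div far y18",(317,151),26),("div near y12",(317,162),26),("inL low",(246,250),36),("inR low",(389,250),36),("outL low",(237,250),36),("outR low",(398,250),36)):print(n,tr(ray(c,*q,z,T)))
print("tcp",tr(s["position"]))
P=np.array([tr(ray(c,*q,s["position"][2]+15.2,T)) for q in((268,204),(366,204),(361,397),(271,397))]);print(P,P.mean(0))
E
```

```text
outL [-44.4  85.3]
outR [47.2 85.3]
inL -39,86 [-37.3  85.3]
inR 39,86 [40.2 85.3]
div far y18 [ 0.6 17.2]
div near y12 [ 0.6 11.1]
inL low [-40.3 -38.2]
inR low [ 42.  -38.3]
outL low [-45.5 -38.2]
outR low [ 47.2 -38.3]
tcp [ -0.2 -36.7]
[[-17.2   2.7]
 [ 18.2   2.7]
 [ 18.3 -76.4]
 [-18.2 -76.4]] [  0.275 -36.85 ]
```

```bash
python3 -m inch '[[0,0,0.08,1.5,0],[0,0,0,2,0],[0,0,0,1.5,0],[0,0,0,0.8,0],[0,0,0,0.4,0]]' >/dev/null
python3 -m inch '[[0,0,0,0,0],[0,0,0,0,0],[0,0,0,0,0]]'
python3 go.py 95.4 659.9 -44.1 12
```

```text
time_s: 27.25
position: [661.1, -44.0, 43.6]
orientation: [2.115, 2.322, 0.001]
contact_force: [0.3, 0.2, -1.1]
grip_width: 0.381
finger_force: 30.0
t 27.25 pos [661.1 -44.   43.6] phi 95.33 tilt 0.07 q [-0.11  0.19  1.65 -0.    1.3  -0.2 ] F [ 0.3  0.2 -1.1] g 0.381 30.0
twist -0.0012
[659.9 -44.1  12. ] dx 0.00 dy -0.12 dz 3.16
```

```bash
python3 -m inch '[[0,0,-0.1,0.5,0],[0,0,0,0.6,0],[0,0,0,0.6,0],[0,0,0,0.5,0],[0,0,0,0.4,0]]'
python3 -m inch '[[0,0,0,0.3,0],[0,0,0,0,0],[0,0,0,0,0],[0,0,0,0,0]]'
python3 go.py 95.4 659.9 -44.1 10.8
```

```text
time_s: 27.67
position: [659.3, -44.1, 15.6]
orientation: [-2.115, -2.322, 0.001]
contact_force: [-0.2, -0.3, -2.4]
grip_width: 0.383
finger_force: 30.0
time_s: 28.0
position: [659.8, -44.1, 13.9]
orientation: [2.116, 2.322, 0.0]
contact_force: [-1.2, 0.5, -0.6]
grip_width: 0.387
finger_force: 30.0
t 28.0 pos [659.8 -44.1  13.9] phi 95.33 tilt 0.02 q [-0.11  0.21  1.68 -0.    1.25 -0.2 ] F [-1.2  0.5 -0.6] g 0.387 30.0
twist -0.0012
[659.9 -44.1  10.8] dx -0.00 dy 0.01 dz 0.31
```

```bash
python3 -m inch '[[0,0,0,0.1,0],[0,0,0,0.1,0],[0,0,0,0,0],[0,0,0,0,0]]'
python3 -m inch '[[0,0,0,0.05,0],[0,0,0,0.05,0],[0,0,0,0,0],[0,0,0,0,0]]'
python3 go.py 95.4 659.9 -44.1 10.8
```

```text
time_s: 28.33
position: [659.6, -44.1, 11.7]
orientation: [2.116, 2.322, -0.0]
contact_force: [0.8, -0.2, -1.9]
grip_width: 0.386
finger_force: 30.0
time_s: 28.67
position: [659.6, -44.1, 10.8]
orientation: [2.116, 2.322, 0.0]
contact_force: [-0.5, 0.1, 0.3]
grip_width: 0.384
finger_force: 30.0
t 28.67 pos [659.6 -44.1  10.8] phi 95.33 tilt 0.01 q [-0.11  0.21  1.68 -0.    1.25 -0.2 ] F [-0.5  0.1  0.3] g 0.384 30.0
twist -0.0012
[659.9 -44.1  10.8] dx -0.00 dy 0.02 dz -0.00
```

```bash
python3 -m inch '[[0.4,0,0,0,0],[0.41,0,0,0,0],[0.415,0,0,0,0],[0.415,0,0,0,0],[0.415,0,0,0,0]]'
python3 -m inch '[[0.415,0,0,-0.5,0],[0.415,0,0,-1,0],[0.415,0,0,-2,0],[0.415,0,0,-3,0],[0.415,0,0,-3,0]]'
python3 -m inch '[[0.5,0,0,0,0],[0.5,0,0,0,0]]' >/dev/null
python3 go.py 32 348.2 290 100
```

```text
time_s: 29.08
position: [659.6, -44.1, 10.7]
orientation: [2.116, 2.322, 0.0]
contact_force: [-0.2, 0.0, -0.1]
grip_width: 0.412
finger_force: 0.0
time_s: 29.5
position: [659.2, -44.0, 107.2]
orientation: [-2.115, -2.322, 0.001]
contact_force: [0.1, -0.3, -0.3]
grip_width: 0.415
finger_force: 0.0
t 29.67 pos [660.6 -44.2 108.7] phi 95.33 tilt 0.24 q [-0.11  0.13  1.6   0.    1.4  -0.2 ] F [-0.3 -0.2 -0.7] g 0.488 0.0
twist 1.1053
[348.2 290.  100. ] dx -8.78 dy -44.90 dz 0.87
```

```bash
python3 -m inch '[[0.5,0,0,0,0.12],[0.5,0,0,0,0.12],[0.5,0,0,0,0.12],[0.5,0,0,0,0.12],[0.5,0,0,0,0.12]]' >/dev/null
python3 -m inch '[[0.5,0,0,0,0.12],[0.5,0,0,0,0.12],[0.5,0,0,0,0.12],[0.5,0,0,0,0.12],[0.5,-0.3,-1.6,0,0.025]]' >/dev/null
python3 -m inch '[[0.5,-0.6,-3.2,0,0],[0.5,-0.6,-3.2,0,0],[0.5,-0.6,-3.2,0,0],[0.5,-0.6,-3.2,0,0],[0.5,-0.6,-3.2,0,0]]' >/dev/null
python3 -m inch '[[0.5,-0.6,-3.2,0,0],[0.5,-0.6,-3.2,0,0],[0.5,-0.6,-3.2,0,0],[0.5,-0.6,-3.2,0,0],[0.5,-0.6,-3.2,0,0]]' >/dev/null
python3 -m inch '[[0.5,-0.7,-3.2,0,0],[0.5,-0.7,-3.2,0,0],[0.5,-0.7,-3.2,0,0],[0.5,-0.4,-1.7,0,0],[0.5,0,0,0,0]]' >/dev/null
python3 -m inch '[[0.5,0,0,0,0],[0.5,0,0,0,0]]' >/dev/null
python3 go.py 32 348.2 290 3
python3 - <<'E'
from h import *
from cell import readout,viewer
c=viewer.read_camera("wrist");cv2.imwrite("pics/w7.png",c["pixels"][:,:,::-1])
E
```

```text
t 31.92 pos [346.7 289.3 105.3] phi 32.03 tilt 0.04 q [ 0.64 -0.34  2.04 -0.    1.44  1.65] F [0.6 0.  0.7] g 0.503 0.0
twist 0.0005
[348.2 290.    3. ] dx 0.16 dy 0.02 dz 10.23
```

View pics/w7.png

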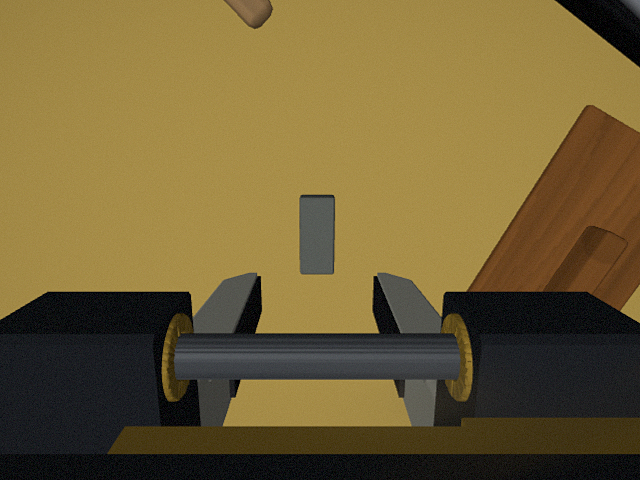

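The small stone is square and centred, its top face spanning (300,197), (335,197), (334,273) and (301,273). I'll measure its centre along the tool's x, then grasp.

```bash
python3 - <<'E'
from h import *
from cell import readout
c=cam("wrist");T=wristT(c,readout.get_state())
P=np.array([ray(c,*q,14,T) for q in((300,197),(335,197),(334,273),(301,273))]);print(P.mean(0).round(1))
E
python3 -m inch '[[0.5,0.15,0,1.5,0],[0.5,0,0,2.5,0],[0.5,0,0,2.5,0],[0.5,0,0,1.6,0],[0.5,0,0,0.8,0]]' >/dev/null
python3 -m inch '[[0.5,0,0,0.5,0],[0.5,0,0,0.3,0],[0.5,0,0,0.2,0],[0.5,0,0,0,0],[0.5,0,0,0,0]]'
python3 go.py 32 348.2 290 3
```

```text
[348.5 288.8  14. ]
time_s: 32.8
position: [348.3, 290.7, 7.4]
orientation: [-3.019, -0.866, -0.001]
contact_force: [0.4, -1.3, 0.4]
grip_width: 0.499
finger_force: 0.0
t 32.8 pos [348.3 290.7   7.4] phi 32.01 tilt 0.06 q [ 0.64 -0.24  2.14 -0.    1.25  1.65] F [ 0.4 -1.3  0.4] g 0.499 0.0
twist 0.0002
[348.2 290.    3. ] dx -0.04 dy 0.05 dz 0.44
```

```bash
python3 -m inch '[[0.5,0,0,0.2,0],[0.5,0,0,0.1,0],[0.5,0,0,0,0]]' >/dev/null
python3 -m inch '[[0,0,0,0,0],[0,0,0,0,0],[0,0,0,0,0],[0,0,0,0,0],[0,0,0,0,0]]' >/dev/null
python3 -m inch '[[0,0,0,0,0],[0,0,0,0,0],[0,0,0,0,0]]'
python3 -m inch '[[0,0,0,-1,0],[0,0,0,-2.5,0],[0,0,0,-3,0],[0,0,0,-2.5,0],[0,0,0,-1,0]]'
python3 -m inch '[[0,0,0,0,-0.12],[0,0,0,0,-0.12],[0,0,0,0,-0.12],[0,0,0,0,-0.12],[0,0,0,0,-0.12]]' >/dev/null
python3 -m inch '[[0,0,0,0,-0.12],[0,0,0,0,-0.12],[0,0,0,0,-0.12],[0,0,0,0,-0.12],[0,0,0,0,-0.026]]' >/dev/null
python3 -m inch '[[0,0,0,0,0],[0,0,0,0,0]]'
python3 go.py 95.4 651.5 44 100
```

```text
time_s: 33.72
position: [347.9, 290.5, 3.7]
orientation: [-3.02, -0.866, -0.0]
contact_force: [-0.1, -0.0, 1.4]
grip_width: 0.232
finger_force: 30.0
time_s: 34.13
position: [348.8, 291.1, 107.9]
orientation: [-3.018, -0.866, -0.006]
contact_force: [0.7, -0.2, 0.1]
grip_width: 0.231
finger_force: 30.0
time_s: 35.13
position: [347.8, 290.4, 103.5]
orientation: [-2.116, -2.322, 0.0]
contact_force: [0.2, -0.4, -0.3]
grip_width: 0.233
finger_force: 30.0
t 35.13 pos [347.8 290.4 103.5] phi 95.29 tilt 0.02 q [ 0.64 -0.33  2.04  0.    1.43  0.55] F [ 0.2 -0.4 -0.3] g 0.233 30.0
twist -0.0019
[651.5  44.  100. ] dx -27.39 dy 27.92 dz 0.35
```

```bash
python3 -m inch '[[0,-1.2,1.2,0,0],[0,-2.3,2.3,0,0],[0,-2.3,2.3,0,0],[0,-2.3,2.4,0,0],[0,-2.3,2.4,0,0]]' >/dev/null
python3 -m inch '[[0,-2.3,2.4,0,0],[0,-2.3,2.4,0,0],[0,-2.3,2.4,0,0],[0,-2.3,2.4,0,0],[0,-2.3,2.4,0,0]]' >/dev/null
python3 -m inch '[[0,-2.3,2.3,0,0],[0,-2.3,2.3,0,0],[0,-0.9,0.9,0,0],[0,0,0,0,0],[0,0,0,0,0]]' >/dev/null
python3 -m inch '[[0,0,0,0,0]]'
python3 go.py 95.4 651.5 44 12
python3 - <<'E'
from h import *
from cell import readout,viewer
c=viewer.read_camera("wrist");cv2.imwrite("pics/w8.png",c["pixels"][:,:,::-1])
E
```

```text
time_s: 36.47
position: [652.6, 44.8, 103.5]
orientation: [-2.114, -2.323, 0.0]
contact_force: [0.4, 0.2, -0.1]
grip_width: 0.231
finger_force: 30.0
t 36.47 pos [652.6  44.8 103.5] phi 95.37 tilt 0.04 q [ 0.03  0.12  1.62  0.    1.4  -0.06] F [ 0.4  0.2 -0.1] g 0.231 30.0
twist -0.0004
[651.5  44.   12. ] dx -0.07 dy -0.12 dz 9.15
```

View pics/w8.png

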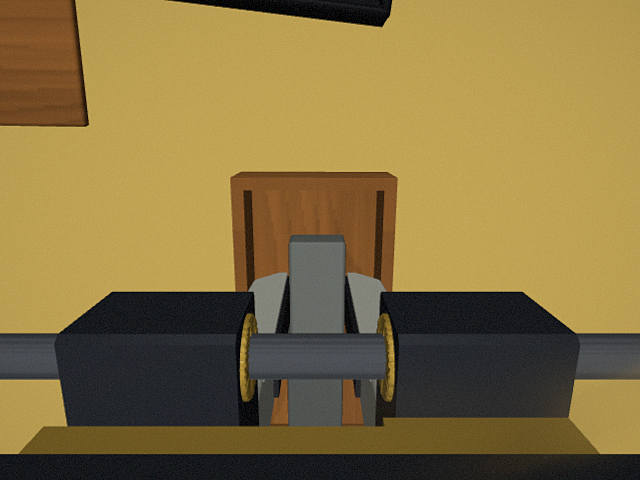

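The stone is held square over the short bay, with the box's far rim at row 178 from x=232 to 397. Its centre column of 314.5 against 317 calls for a shift of about 1 mm, matching the computed -0.12.

```bash
python3 -m inch '[[0,-0.07,-0.12,1.5,0],[0,0,0,2,0],[0,0,0,1.5,0],[0,0,0,0.8,0],[0,0,0,0.4,0]]' >/dev/null
python3 -m inch '[[0,0,0,0,0],[0,0,0,0,0],[0,0,0,0,0]]' >/dev/null
python3 go.py 95.4 651.5 44 12
python3 -m inch '[[0,0,-0.05,0.5,0],[0,0,0,0.6,0],[0,0,0,0.6,0],[0,0,0,0.5,0],[0,0,0,0.3,0]]'
python3 -m inch '[[0,0,0,0,0],[0,0,0,0,0],[0,0,0,0,0],[0,0,0,0,0]]'
python3 go.py 95.4 651.5 44 9.7
```

```text
t 37.18 pos [652.7  43.3  42.6] phi 95.39 tilt 0.08 q [ 0.03  0.17  1.67 -0.    1.3  -0.07] F [ 0.2 -0.  -0.4] g 0.237 30.0
twist -0.0002
[651.5  44.   12. ] dx 0.08 dy -0.12 dz 3.06
time_s: 37.6
position: [651.4, 43.2, 15.5]
orientation: [-2.114, -2.323, 0.001]
contact_force: [0.3, -0.2, -0.5]
grip_width: 0.231
finger_force: 30.0
time_s: 37.93
position: [652.0, 43.2, 17.0]
orientation: [2.114, 2.323, 0.001]
contact_force: [0.8, 0.9, -0.4]
grip_width: 0.233
finger_force: 30.0
t 37.93 pos [652.   43.2  17. ] phi 95.38 tilt 0.03 q [ 0.03  0.19  1.69 -0.    1.26 -0.07] F [ 0.8  0.9 -0.4] g 0.233 30.0
twist -0.0003
[651.5  44.    9.7] dx 0.09 dy -0.04 dz 0.73
```

```bash
python3 -m inch '[[0,0.05,0,0.2,0],[0,0,0,0.2,0],[0,0,0,0.1,0],[0,0,0,0,0],[0,0,0,0,0]]'
python3 -m inch '[[0,0,0,0.1,0],[0,0,0,0,0],[0,0,0,0,0],[0,0,0,0,0]]'
python3 go.py 95.4 651.5 44 9.7
```

```text
time_s: 38.35
position: [651.7, 43.7, 11.5]
orientation: [-2.115, -2.323, 0.0]
contact_force: [-1.3, 0.2, -0.3]
grip_width: 0.235
finger_force: 30.0
time_s: 38.68
position: [651.7, 43.7, 10.7]
orientation: [-2.115, -2.323, 0.0]
contact_force: [-0.6, -0.4, -0.6]
grip_width: 0.234
finger_force: 30.0
t 38.68 pos [651.7  43.7  10.7] phi 95.38 tilt 0.0 q [ 0.03  0.2   1.7  -0.    1.25 -0.07] F [-0.6 -0.4 -0.6] g 0.234 30.0
twist -0.0003
[651.5  44.    9.7] dx 0.03 dy -0.02 dz 0.10
```

```bash
python3 -m inch '[[0,0,0,0.05,0],[0,0,0,0.05,0],[0,0,0,0,0],[0,0,0,0,0],[0,0,0,0,0]]'
python3 -m inch '[[0.26,0,0,0,0],[0.28,0,0,0,0],[0.3,0,0,0,0],[0.3,0,0,0,0],[0.3,0,0,0,0]]'
python3 -m inch '[[0.3,0,0,-0.5,0],[0.3,0,0,-1,0],[0.3,0,0,-2,0],[0.3,0,0,-3,0],[0.3,0,0,-3,0]]'
python3 -m inch '[[0.5,0,0,0,0],[0.5,0,0,0,0]]' >/dev/null
python3 go.py 4.7 411.2 140.1 105
```

```text
time_s: 39.1
position: [651.7, 43.7, 9.7]
orientation: [2.115, 2.323, 0.0]
contact_force: [-0.7, 0.3, 0.8]
grip_width: 0.234
finger_force: 30.0
time_s: 39.52
position: [651.7, 43.7, 9.6]
orientation: [-2.115, -2.323, 0.0]
contact_force: [-0.5, -0.3, 0.1]
grip_width: 0.299
finger_force: 0.0
time_s: 39.93
position: [651.3, 43.7, 106.2]
orientation: [-2.114, -2.323, 0.001]
contact_force: [0.9, 0.2, 0.8]
grip_width: 0.302
finger_force: 0.0
t 40.1 pos [652.7  43.7 107.7] phi 95.39 tilt 0.24 q [ 0.03  0.12  1.62 -0.    1.4  -0.07] F [ 0.4  0.6 -0.5] g 0.396 0.0
twist 1.5828
[411.2 140.1 105. ] dx -23.28 dy -11.58 dz 0.27
```

```bash
python3 -m inch '[[0.5,0,0,0,0.12],[0.5,0,0,0,0.12],[0.5,0,0,0,0.12],[0.5,0,0,0,0.12],[0.5,0,0,0,0.12]]' >/dev/null
python3 -m inch '[[0.5,0,0,0,0.12],[0.5,0,0,0,0.12],[0.5,0,0,0,0.12],[0.5,0,0,0,0.12],[0.5,0,0,0,0.12]]' >/dev/null
python3 -m inch '[[0.5,0,0,0,0.12],[0.5,0,0,0,0.12],[0.5,0,0,0,0.12],[0.5,-1.3,-0.6,0,0.023],[0.5,-2.6,-1.3,0,0]]' >/dev/null
python3 -m inch '[[0.5,-2.6,-1.3,0,0],[0.5,-2.6,-1.3,0,0],[0.5,-2.6,-1.3,0,0],[0.5,-2.6,-1.3,0,0],[0.5,-2.6,-1.3,0,0]]' >/dev/null
python3 -m inch '[[0.5,-2.6,-1.3,0,0],[0.5,-2.6,-1.3,0,0],[0.5,-1.2,-0.6,0,0],[0.5,0,0,0,0],[0.5,0,0,0,0]]' >/dev/null
python3 -m inch '[[0.5,0,0,0,0]]' >/dev/null
python3 go.py 4.7 411.2 140.1 16
python3 - <<'E'
from h import *
from cell import readout,viewer
c=viewer.read_camera("wrist");cv2.imwrite("pics/w9.png",c["pixels"][:,:,::-1])
t=viewer.read_camera("top");cv2.imwrite("pics/t9.png",t["pixels"][:,:,::-1])
E
```

```text
t 42.27 pos [410.5 139.8 104.5] phi 4.68 tilt 0.01 q [ 0.27 -0.39  2.08 -0.    1.45  1.76] F [ 0.4  0.  -0.4] g 0.502 0.0
twist -0.0003
[411.2 140.1  16. ] dx 0.08 dy -0.03 dz 8.85
```

View pics/w9.png

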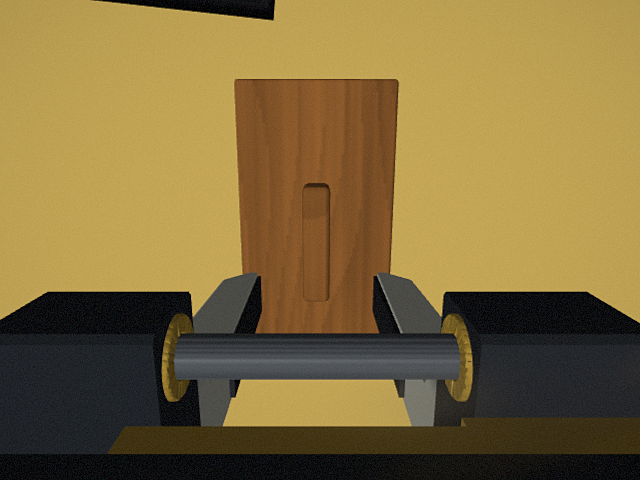

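View pics/t9.png

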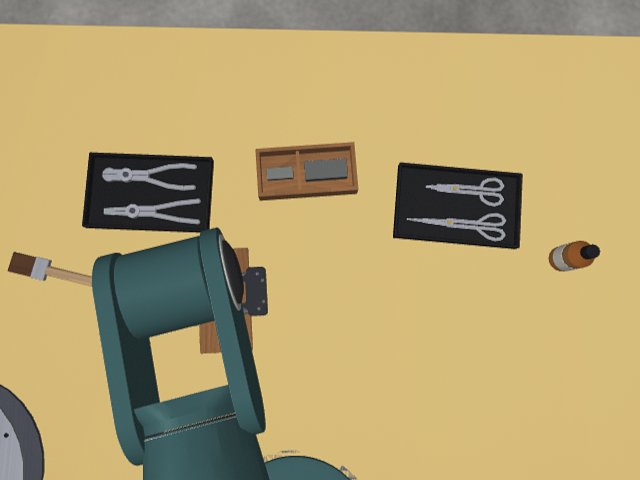

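The top view shows both stones in their bays, and both tools flat and parallel to tray tools that have not moved. In the wrist view the lid's bar runs from (316,187) to (316,300), aligned. I'll measure its centre.

```bash
python3 - <<'E'
from h import *
from cell import readout
c=cam("wrist");T=wristT(c,readout.get_state())
a,b=ray(c,316.5,188,33,T),ray(c,316.5,300,33,T);print(a.round(1),b.round(1),((a+b)/2).round(1),np.linalg.norm(a-b))
E
python3 -m inch '[[0.5,0.08,0,1.5,0],[0.5,0,0,2,0],[0.5,0,0,2,0],[0.5,0,0,1.5,0],[0.5,0,0,0.8,0]]' >/dev/null
python3 -m inch '[[0.5,0,0,0.5,0],[0.5,0,0,0.2,0],[0.5,0,0,0,0],[0.5,0,0,0,0],[0.5,0,0,0,0]]'
python3 go.py 4.7 411.2 140.1 15
```

```text
[444.2 141.8  33. ] [377.1 136.4  33. ] [410.6 139.1  33. ] 67.36825666082073
time_s: 43.2
position: [411.2, 140.1, 20.4]
orientation: [-3.139, -0.128, -0.002]
contact_force: [-0.4, 0.5, -0.2]
grip_width: 0.496
finger_force: 0.0
t 43.2 pos [411.2 140.1  20.4] phi 4.68 tilt 0.07 q [ 0.27 -0.31  2.16 -0.    1.28  1.76] F [-0.4  0.5 -0.2] g 0.496 0.0
twist -0.0003
[411.2 140.1  15. ] dx 0.00 dy 0.00 dz 0.54
```

```bash
python3 -m inch '[[0.5,0,0,0.2,0],[0.5,0,0,0.2,0],[0.5,0,0,0,0],[0.5,0,0,0,0]]' >/dev/null
python3 -m inch '[[0,0,0,0,0],[0,0,0,0,0],[0,0,0,0,0],[0,0,0,0,0],[0,0,0,0,0]]' >/dev/null
python3 -m inch '[[0,0,0,0,0],[0,0,0,0,0],[0,0,0,0,0],[0,0,0,0,0]]'
python3 go.py 95.4
python3 -m inch '[[0,0,0,-1,0],[0,0,0,-2.5,0],[0,0,0,-3,0],[0,0,0,-2.5,0],[0,0,0,-1.5,0]]'
python3 -m inch '[[0,0,0,0,-0.12],[0,0,0,0,-0.12],[0,0,0,0,-0.12],[0,0,0,0,-0.12],[0,0,0,0,-0.12]]' >/dev/null
python3 -m inch '[[0,0,0,0,-0.12],[0,0,0,0,-0.12],[0,0,0,0,-0.12],[0,0,0,0,-0.12],[0,0,0,0,-0.12]]' >/dev/null
python3 -m inch '[[0,0,0,0,-0.12],[0,0,0,0,-0.12],[0,0,0,0,-0.12],[0,0,0,0,-0.023],[0,0,0,0,0]]' >/dev/null
python3 -m inch '[[0,0,0,0,0]]'
python3 go.py 95.4 656.2 -7.5 115
```

```text
time_s: 44.28
position: [410.7, 140.0, 15.7]
orientation: [3.139, 0.128, 0.0]
contact_force: [0.5, 0.0, 0.2]
grip_width: 0.168
finger_force: 30.0
t 44.28 pos [410.7 140.   15.7] phi 4.69 tilt 0.0 q [ 0.27 -0.3   2.17 -0.    1.28  1.76] F [0.5 0.  0.2] g 0.168 30.0
twist -1.5832
time_s: 44.7
position: [411.2, 140.2, 124.2]
orientation: [-3.138, -0.128, -0.004]
contact_force: [1.2, 0.3, -1.1]
grip_width: 0.171
finger_force: 30.0
time_s: 46.03
position: [410.7, 140.0, 120.9]
orientation: [2.119, 2.319, 0.0]
contact_force: [0.7, 0.5, -1.4]
grip_width: 0.168
finger_force: 30.0
t 46.03 pos [410.7 140.  120.9] phi 95.17 tilt 0.01 q [ 0.27 -0.4   2.06 -0.    1.48  0.18] F [ 0.7  0.5 -1.4] g 0.168 30.0
twist -0.0041
[656.2  -7.5 115. ] dx -17.00 dy 23.05 dz 0.59
```

```bash
python3 -m inch '[[0,-1,1.3,0,-0.004],[0,-1.9,2.6,0,0],[0,-1.9,2.6,0,0],[0,-1.9,2.6,0,0],[0,-1.9,2.6,0,0]]' >/dev/null
python3 -m inch '[[0,-1.9,2.6,0,0],[0,-1.9,2.6,0,0],[0,-1.9,2.6,0,0],[0,-1.9,2.6,0,0],[0,-0.8,0.9,0,0]]' >/dev/null
python3 -m inch '[[0,0,0,0,0],[0,0,0,0,0],[0,0,0,0,0]]'
python3 go.py 95.4 656.2 -7.5 60
python3 - <<'E'
from h import *
from cell import readout,viewer
c=viewer.read_camera("wrist");cv2.imwrite("pics/w10.png",c["pixels"][:,:,::-1])
E
```

```text
time_s: 47.12
position: [655.5, -6.2, 120.6]
orientation: [-2.111, -2.326, 0.0]
contact_force: [-0.3, 0.1, -2.3]
grip_width: 0.169
finger_force: 30.0
t 47.12 pos [655.5  -6.2 120.6] phi 95.55 tilt 0.03 q [-0.05  0.12  1.6   0.    1.42 -0.15] F [-0.3  0.1 -2.3] g 0.169 30.0
twist 0.0027
[656.2  -7.5  60. ] dx -0.13 dy 0.05 dz 6.06
```

View pics/w10.png

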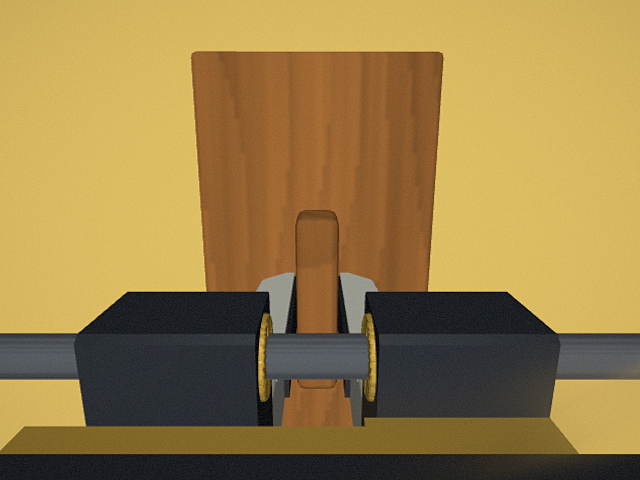

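The lid hangs level and centred between the fingers, bar at rows 211–388, plate's far edge at row 52. I'll check the bar's offset from the TCP, then lower to just above the rim.

```bash
python3 - <<'E'
from h import *
from cell import readout
c=cam("wrist");s=readout.get_state();T=wristT(c,s);z=s["position"][2]
a,b=ray(c,317,212,z+17.3,T),ray(c,317,388,z+17.3,T);print(((a+b)/2-s["position"]).round(1),np.linalg.norm(a-b))
a,b=ray(c,192,52,z-4.7,T),ray(c,442,52,z-4.7,T);print(((a+b)/2-s["position"]).round(1),np.linalg.norm(a-b))
E
python3 -m inch '[[0,-0.13,0.05,1,0],[0,0,0,1.5,0],[0,0,0,1.5,0],[0,0,0,0.8,0],[0,0,0,0.4,0]]' >/dev/null
python3 -m inch '[[0,0,0,0.2,0],[0,0,0,0,0],[0,0,0,0,0],[0,0,0,0,0]]'
python3 go.py 95.4 656.2 -7.5 47.7
```

```text
[ 0.6  1.4 17.3] 71.05278494638235
[-8.4 93.4 -4.7] 93.90148577065514
time_s: 47.92
position: [657.2, -8.0, 67.4]
orientation: [2.109, 2.327, 0.001]
contact_force: [0.7, -0.1, -1.5]
grip_width: 0.167
finger_force: 30.0
t 47.92 pos [657.2  -8.   67.4] phi 95.61 tilt 0.06 q [-0.05  0.16  1.65 -0.    1.34 -0.15] F [ 0.7 -0.1 -1.5] g 0.167 30.0
twist 0.0037
[656.2  -7.5  47.7] dx 0.06 dy -0.09 dz 1.97
```

```bash
python3 -m inch '[[0,0.05,-0.08,0.5,0.004],[0,0,0,0.4,0],[0,0,0,0.2,0],[0,0,0,0,0],[0,0,0,0,0]]'
python3 -m inch '[[0,0,0,0.2,0],[0,0,0,0.1,0],[0,0,0,0,0],[0,0,0,0,0]]'
python3 go.py 95.4 656.2 -7.5 47.7
```

```text
time_s: 48.33
position: [655.9, -7.5, 55.4]
orientation: [-2.114, -2.323, 0.0]
contact_force: [0.1, -0.1, -1.3]
grip_width: 0.166
finger_force: 30.0
time_s: 48.67
position: [656.0, -7.5, 52.6]
orientation: [-2.115, -2.323, 0.0]
contact_force: [0.5, 0.4, -1.0]
grip_width: 0.17
finger_force: 30.0
t 48.67 pos [656.   -7.5  52.6] phi 95.38 tilt 0.01 q [-0.05  0.17  1.66 -0.    1.31 -0.14] F [ 0.5  0.4 -1. ] g 0.17 30.0
twist -0.0003
[656.2  -7.5  47.7] dx 0.00 dy 0.02 dz 0.49
```

```bash
python3 -m inch '[[0,0,0,0.1,0],[0,0,0,0.1,0],[0,0,0,0,0],[0,0,0,0,0]]'
python3 -m inch '[[0,0,0,0.1,0],[0,0,0,0.05,0],[0,0,0,0,0],[0,0,0,0,0]]'
python3 -m inch '[[0,0,0,0.05,0],[0,0,0,0.05,0],[0,0,0,0,0],[0,0,0,0,0],[0,0,0,0,0]]'
python3 go.py
```

```text
time_s: 49.0
position: [656.0, -7.5, 50.6]
orientation: [-2.115, -2.323, 0.0]
contact_force: [-0.9, -1.0, -2.5]
grip_width: 0.171
finger_force: 30.0
time_s: 49.33
position: [655.9, -7.5, 49.1]
orientation: [-2.115, -2.323, 0.0]
contact_force: [-0.1, -0.7, -1.6]
grip_width: 0.168
finger_force: 30.0
time_s: 49.75
position: [656.0, -7.6, 48.2]
orientation: [2.115, 2.323, -0.0]
contact_force: [-0.1, 0.1, -1.8]
grip_width: 0.17
finger_force: 30.0
t 49.75 pos [656.   -7.6  48.2] phi 95.39 tilt 0.0 q [-0.05  0.17  1.66 -0.    1.31 -0.14] F [-0.1  0.1 -1.8] g 0.17 30.0
```

```bash
python3 -m inch '[[0,0,0,0.05,0],[0,0,0,0.02,0],[0,0,0,0,0],[0,0,0,0,0],[0,0,0,0,0]]'
python3 -m inch '[[0.2,0,0,0,0],[0.25,0,0,0,0],[0.3,0,0,0,0],[0.3,0,0,0,0],[0.3,0,0,0,0]]'
python3 -m inch '[[0.3,0,0,-0.5,0],[0.3,0,0,-1,0],[0.3,0,0,-2,0],[0.3,0,0,-3,0],[0.3,0,0,-3,0]]'
python3 -m inch '[[0.3,0,0,-1,0],[0.3,-2,-2.5,0,0],[0.3,-3,-3.5,0,0],[0.3,-3,-3.5,0,0],[0.3,-3,-3.5,0,0]]' >/dev/null
python3 -m inch '[[0.3,-3,-3.5,0,0],[0.3,-3,-3.5,0,0],[0.3,-1.5,-2,0,0],[0.3,0,0,0,0],[0.3,0,0,0,0]]'
python3 - <<'E'
from fit import *
from cell import viewer
for n in("top","side"):
    c=viewer.read_camera(n);cv2.imwrite(f"pics/{n}11.png",c["pixels"][:,:,::-1])
    P=np.vstack([box(96,190,36,43)])
    g=place([656,-7.5,.094],np.vstack([box(96,190,36,43),box(16,70,43,65)]))
    im=c["pixels"][:,:,::-1].copy()
    for S in(g[:8],g[8:]):cv2.polylines(im,[np.round(cv2.convexHull(proj(c,S).astype(np.float32))).astype(int)],True,(0,0,255),1)
    cv2.imwrite(f"pics/{n}12.png",im)
a=cv2.imread("pics/top12.png")[130:260,70:570];b=cv2.imread("pics/side12.png")[130:370,200:560]
b2=cv2.resize(b,None,fx=1.5,fy=1.5)
o=np.zeros((600,800,3),np.uint8);a=cv2.resize(a,None,fx=1.6,fy=1.6);o[:208]=a;o[220:220+360,:540]=b2;cv2.imwrite("pics/chk.png",o)
E
```

```text
time_s: 50.17
position: [656.0, -7.5, 47.7]
orientation: [2.115, 2.323, 0.0]
contact_force: [-2.0, 0.4, 2.8]
grip_width: 0.174
finger_force: 30.0
time_s: 50.58
position: [656.0, -7.5, 47.4]
orientation: [-2.115, -2.323, 0.0]
contact_force: [0.3, 1.1, 0.6]
grip_width: 0.301
finger_force: 0.0
time_s: 51.0
position: [655.6, -7.5, 144.1]
orientation: [-2.114, -2.323, 0.001]
contact_force: [-0.3, -0.2, -0.1]
grip_width: 0.3
finger_force: 0.0
time_s: 51.83
position: [469.3, -197.2, 153.4]
orientation: [2.116, 2.32, 0.001]
contact_force: [0.9, -0.1, -0.1]
grip_width: 0.296
finger_force: 0.0
```

View pics/chk.png

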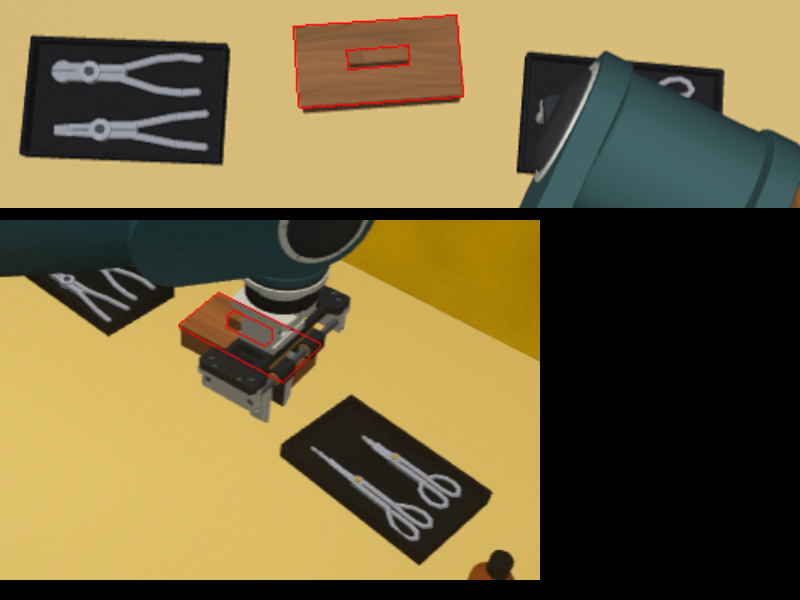

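The overlay of the lid's home pose fits the picture in both views, and the lid met the box at TCP z=47.7, exactly the expected home height. Both trays look right, and the arm is clear of everything.

```bash
python3 -c "
from cell import ticket
print(ticket.hand_in())"
```

```text
the job is handed in; nothing more can be done
None
```

The job is handed in at about 52 s of the 136 s: scissors and cutter lie flat in their trays beside the tools already there, both stones are in their bays, and the lid is fully home on the box.

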